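Load two axles level in the inspection V-blocks

ROBOT

A 6-joint arm with a two-finger parallel gripper is mounted at the origin on the work surface. World frame = base frame: x ahead of the robot, y to its left, z up, the work surface at z = 0. Lengths are in mm, angles in rad, forces in N, time in s.
With the tool pointing down it reaches from about 250 to 775 mm from the base axis. Payload 4 kg.
Tool frame: the origin (TCP) lies at the very end of the fingers, on their centre line; the grasp point (between the pads) lies 19 mm behind it (r.grasp_offset is the distance from the TCP to the grasp point, in mm); z points along the fingers, y is the line along which they close (so a half turn about z gives the same grasp; the last joint's range is limited). The gripper opens to 85 mm and grips with 20 to 120 N. Pads are 22 mm wide; open, the fingers measure 114 mm over their backs; the gripper's body (76 mm by 85 mm) begins 54 mm behind the grasp point. The pads swing forward as they close: fully open they stand 13 mm farther back than shut.
Start: joints at [1.058, 0.087, 1.371, -0, 1.684, -0.103], TCP at [219.145, 504.473, 231.341] pointing down, gripper open.
Joint ranges: [-3.1, 3.1], [-0.76, 2.03], [0.27, 2.55], [-1.08, 4.22], [0.17, 2.65], [-2.57, 2.57]. Speed limits (rad/s): [2.79, 2.79, 3.14, 3.14, 3.14, 3.14].

INTERFACE

Orientations are given as a unit quaternion [x, y, z, w].
In Python, from plant import r, capture, camera_model gives the robot as it stands.
- The arm moves only by the tool move_arm, never from a script. Its arguments are lists of equal length, an entry for each row: "linear": the shift along the tool's x, y, z scaled (see below), a list of three; "twist": the turn about the tool's z scaled (see below). A call has 1 to 8 rows; each row is the pose to reach, as a shift and turn from the pose commanded when the call began, along the tool's axes at that moment; what a row does not reach only later rows make up. The controller multiplies each number of a shift by 400 mm and each number of a turn by 60 degrees. A row lasts 1/12 s, in which the tool goes at most 41.7 mm and 7.16 degrees, less where a joint would pass 70% of its speed; a pose out of reach is approached as far as the arm can. A call with a number of a shift or a turn outside -1 to 1 is refused whole. A call with a gripper value outside its range is refused whole. "claw" is the opening, from 0 (shut) to 1 (fully open), set as the call begins (left out, the last holds). The fingers move at their own pace and stop on an object; the grip force is fixed at half the most. Time passes only in rows, so rows that repeat a pose let the fingers close. It gives the time, the measured TCP pose, the force, the opening and the grip force at its end, in the units of the state.
- r.read_state(): the state, without advancing time (a new reading comes with each control period).
- capture(name): name is "scene" or "top" or "wrist"; returns the picture (384x512x3 uint8, red, green, blue); there is no depth.
- camera_model(name): a dict with "fx", "fy", "cx", "cy" (pixels), "k1" (the pictures are not rectified: a ray, as slopes to the right and down, at radius r is drawn at 1 + k1 r^2 times it, then the intrinsics apply), "R" (3x3) and "t" (3): a world point X has camera coordinates R X + t; the wrist camera has in their place "mount" (4x4, takes a point from camera to tool coordinates, whose origin is the TCP and whose axes are the flange's). Camera axes: x right, y down, z forward; pixel columns grow to the right and rows downward; lengths in mm; the calibration is good to about 2 mm. A picture is of the moment at which its call begins: read the wrist's pose just before it. camera_model takes no time and is no camera call.
- r.sign_off(): hands the job in; it is judged then, once.
The state is a dict: "time_s": time; "joint_positions": joint angles; "qvel": joint speeds; "joint_efforts": joint torques, N m; "eef_pos": TCP position; "orientation": TCP orientation; "contact_force": force on the tool from outside, world axes, zero at the start; "wrist_torque": the same for the moment, N m; "finger_gap": finger opening in mm; "gripper_force": force on a finger pad.
Only numpy, scipy, OpenCV 4.12 (cv2) and the standard library are available. Lean on these libraries where they do the work, as an engineer would, in place of code of your own. Each camera call takes 0.05 s, during which the arm holds its last target. There are 200 camera calls.

TASK

Get the inspection stand ready: clear the green gauge case off the V-blocks by stacking it squarely on top of the two blue cases, set down, not dropped. Then rest the two axles gently in the stand, without letting them drop, one in each seat, thick end in the deep notch of the blue bar and thin end in the shallow notch of the yellow bar, with the square body midway between the bars, so that both sit level. Leave the blue cases and everything else on the bench where they are.

Things in the scene. Friction and masses are not known exactly. Their poses are not given: they have to be found in the camera images.
- stand: Fixed stand: steel base 140 (x) x 170 (y), 12 thick, with two bars along y, each 24 thick, tops at z = 72: blue at x = -55 (V notches 24 deep, 48 wide), yellow at x = +55 (V notches 15.5 deep, 31 wide). 90 degree notches at y = +45 and -45 make two seats; an axle lies in one along x, level only with thick end in blue, thin in yellow. Origin: centre of underside.
- seat_left (a point): Where the centre (origin) of a properly seated axle lies in the seat at y = +45 of the stand: 70.6 above the bench, midway between the bars. Axes as the stand's.
- seat_right (a point): The same for the seat at y = -45 of the stand. Axes as the stand's.
- axle_black: Black axle, 160 long: black square body 40 x 40 x 60 long in the middle, a thick round aluminium end (diameter 32, 50 long) at -x and a thin one (diameter 20, 50 long) at +x. Origin on its axis at mid length, x along the axle from thick to thin end. Starts lying on a flat of its square body, axis 20 above the bench.
- axle_orange: Orange axle, 160 long: orange square body 40 x 40 x 60 long in the middle, a thick round aluminium end (diameter 32, 50 long) at -x and a thin one (diameter 20, 50 long) at +x. Origin on its axis at mid length, x along the axle from thick to thin end. Starts lying on a flat of its square body, axis 20 above the bench.
- case: Green closed flat gauge case, 130 (x) x 60 (y) x 40 (z) mm, straight sides. Origin at the centre of its underside, z up. It starts lying on top of the stand's bars, across both of them, covering both seats (underside at z = 72).
- pile_low: Blue closed flat gauge case, 130 (x) x 60 (y) x 40 (z) mm, straight sides. Origin at the centre of its underside, z up. The lower case of the pile of two, on the bench.
- pile_top: Blue closed flat gauge case, 130 (x) x 60 (y) x 40 (z) mm, straight sides. Origin at the centre of its underside, z up. The upper case of the pile (its top 80 above the bench); the green case belongs on it.
- flange_stack: Bystander: three black and steel flanges stacked, diameter 84, 72 high. Origin at the centre of the underside.
- flange_one: Bystander: one flange, diameter 84, 24 high. Origin at the centre of the underside.
- micrometer: Bystander: green micrometer lying flat, about 125 (x) x 55 (y), 18 high. Origin on the bench below its spindle line, the bow towards +y.
- gauge_tray: Bystander: open green tray 110 (x) x 80 (y) x 28 high with two steel rings. Origin at the centre of the underside.
- wrench: Bystander: wrench lying flat along its x, 150 long, under 20 high. Origin near its middle, on the bench.
- oil_bottle: Bystander: yellow bottle with red cap, standing, diameter 56, 85 high. Origin at the centre of the underside.
- spray_can: Bystander: spray can with blue label, standing, diameter 60, 150 high. Origin at the centre of the underside.

How it is judged:
By the outcome, as a careful person would: the job done as asked, in the order asked, and still so for the second after the job is handed in, with the robot touching nothing.
It also fails if it takes over 72 s, if anything falls off the work surface, if the arm or the gripper's body presses on something with over 40 N, if the wrist force passes 120 N, or if a joint passes its speed limit or range.

## Working session

There is one attempt and no reset: what is moved stays moved. The work goes in short steps, Python scripts to look and compute and a tool call to move; the robot and the scene stay as the last step left them, time stands still between calls to the robot, and variables do not carry over. Pictures are saved under pics/ and viewed, at most 10 in all, crops included, and the job is handed in when it is done.

Besides the shell and the picture viewer there is one more tool, called after ">>>" by a JSON object that holds its "fn" and its "kwargs", one argument or row to a line. move_arm: Moves the arm, as the interface text tells. Its arguments: {"type":"object","properties":{"linear":{"type":"array"},"twist":{"type":"array"},"claw":{"type":"number"}},"required":["linear","twist"]}

```bash
mkdir -p pics; ls; python3 - <<'E'
from plant import r,capture,camera_model
import cv2,numpy as np
s=r.read_state();print(s)
for n in("scene","top","wrist"):
    m=camera_model(n);print(n,m)
    im=capture(n);np.save(f"pics/{n}0.npy",im)
    cv2.imwrite(f"pics/{n}0.png",im[:,:,::-1])
E
```

```text
pics
{'time_s': 0.0, 'joint_positions': array([ 1.05788969e+00,  8.79743495e-02,  1.37229379e+00,  9.68628160e-06,
        1.68358224e+00, -1.03048642e-01]), 'qvel': array([ 9.61626349e-05,  4.25788973e-04, -9.22185853e-04,  1.36258519e-03,
        1.76835522e-03, -4.24154001e-04]), 'joint_efforts': array([-4.48941637e-05, -3.51865661e+01, -3.13273823e+01, -7.51075277e-05,
        1.07310616e-02,  9.53488126e-06]), 'eef_pos': array([218.89083453, 504.01769973, 230.10848609]), 'orientation': array([ 2.03496984e-01,  9.79074922e-01, -1.07429128e-03, -3.46781677e-04]), 'contact_force': array([ 0.18249343, -0.26120817, -0.08247539]), 'wrist_torque': array([ 0.06743694,  0.03225461, -0.03951335]), 'gripper_force': 0.0, 'finger_gap': 85.35739061557261}
scene {'fx': 352.14143252789717, 'fy': 352.14143252789717, 'cx': 255.81016471982832, 'cy': 193.82347396235173, 'k1': 0.006287697557188869, 'R': array([[-0.88636451,  0.46269224,  0.0165486 ],
       [ 0.26970623,  0.54505957, -0.7938316 ],
       [-0.37631969, -0.6991609 , -0.60791244]]), 't': array([ 519.37269451,  -89.22009009, 1103.45045707])}
top {'fx': 366.934511981538, 'fy': 366.934511981538, 'cx': 254.8899604552473, 'cy': 191.31911997432056, 'k1': -0.08947902436933859, 'R': array([[-0.01873461, -0.99977022,  0.01041746],
       [-0.98442104,  0.01662309, -0.17503968],
       [ 0.17482629, -0.01353447, -0.98450627]]), 't': array([-29.9182779 , 591.85364135, 883.66596834])}
wrist {'fx': 310.8556470926666, 'fy': 310.8556470926666, 'cx': 257.1637289211197, 'cy': 187.17921591237086, 'k1': 0.007496613604449722, 'mount': array([[ 4.63807356e-04, -9.54876796e-01, -2.97001834e-01,
         7.62536330e+01],
       [ 9.99999743e-01,  6.04990028e-04, -3.83444442e-04,
        -6.43402553e-01],
       [ 5.45825349e-04, -2.97001580e-01,  9.54876832e-01,
        -1.43724319e+02],
       [ 0.00000000e+00,  0.00000000e+00,  0.00000000e+00,
         1.00000000e+00]])}
```

View pics/top0.png

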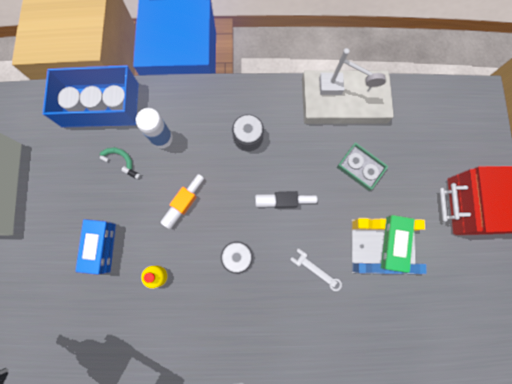

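View pics/scene0.png

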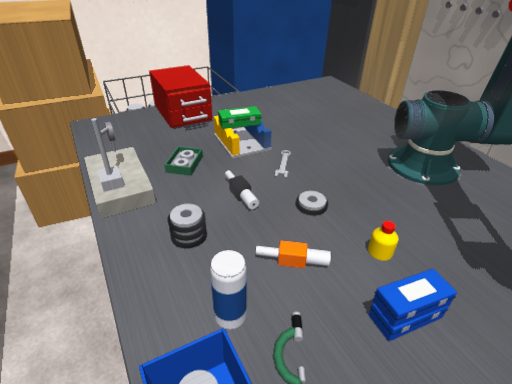

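```bash
cat > h.py <<'E'
from plant import r,capture,camera_model
import cv2,numpy as np
from scipy.spatial.transform import Rotation as Ro
def cam(n,s=None):
    m=camera_model(n)
    if n!="wrist": R,t=np.array(m["R"]),np.array(m["t"]); return m,R.T,-R.T@t
    M=np.array(m["mount"]);s=s or r.read_state();Q=Ro.from_quat(s["orientation"]).as_matrix()
    return m,Q@M[:3,:3],Q@M[:3,3]+s["eef_pos"]
def shot(n,name):
    s=r.read_state();im=capture(n);cv2.imwrite(f"pics/{name}.png",im[:,:,::-1]);return im,cam(n,s)
def cast(c,p,z):
    m,A,C=c;p=np.atleast_2d(p).astype(float)
    K=np.array([[m["fx"],0,m["cx"]],[0,m["fy"],m["cy"]],[0,0,1]])
    u=cv2.undistortPoints(p.reshape(-1,1,2),K,np.array([m["k1"],0,0,0.])).reshape(-1,2)
    u2=(p-[m["cx"],m["cy"]])/m["fx"]
    for _ in range(1):
        d=u2.copy()
        for _ in range(20): d=u2/(1+m["k1"]*(d**2).sum(1,keepdims=True))
    D=np.c_[d,np.ones(len(d))]@A.T
    return (C+D*((z-C[2])/D[:,2])[:,None])[:,:2]
def proj(c,X):
    m,A,C=c;q=(np.atleast_2d(X)-C)@A;u=q[:,:2]/q[:,2:];u=u*(1+m["k1"]*(u**2).sum(1,keepdims=True))
    return u*m["fx"]+[m["cx"],m["cy"]]
RANGES=dict(green=((45,120,90),(75,255,255)),blue=((100,150,60),(125,255,255)),yellow=((22,170,120),(32,255,255)),orange=((8,180,150),(18,255,255)))
def mask(im,k):
    return cv2.inRange(cv2.cvtColor(im,cv2.COLOR_RGB2HSV),*[np.array(v) for v in RANGES[k]])
def blobs(m,amin=60):
    cs,_=cv2.findContours(m,cv2.RETR_EXTERNAL,cv2.CHAIN_APPROX_NONE)
    return [c.reshape(-1,2) for c in cs if cv2.contourArea(c)>amin]
def rect(c,p,z):
    (cx,cy),(w,h),a=cv2.minAreaRect(cast(c,p,z).astype(np.float32))
    if w<h:w,h,a=h,w,a+90
    return np.round([cx,cy,w,h,(a+90)%180-90],1)
def tool():
    s=r.read_state();Q=Ro.from_quat(s["orientation"]).as_matrix();return s,Q
def go(xyz,ydir=None):
    """print shift (/400) and twist(/60deg) to bring TCP to xyz, tool y along ydir deg (mod 180)"""
    s,Q=tool();d=Q.T@(np.array(xyz)-s["eef_pos"])
    print("shift/400",np.round(d/400,4),"mm",np.round(d,1),"tcp",np.round(s["eef_pos"],1),"t",round(s["time_s"],2))
    yy=np.degrees(np.arctan2(Q[1,1],Q[0,1]));print("tool y deg",round(yy,2),"x deg",round(np.degrees(np.arctan2(Q[1,0],Q[0,0])),2),"j6",s["joint_positions"][5])
    if ydir is not None:
        tw=-((ydir-yy+90)%180-90);print("twist deg",round(tw,2),"/60:",round(tw/60,4))
E
python3 - <<'E'
from h import *
im=np.load("pics/top0.npy");c=cam("top");print("C",c[2])
for k,z in(("green",112),("blue",80),("yellow",72),("orange",40)):
    for b in blobs(mask(im,k)):print(k,b.mean(0).round(),len(b),rect(c,b,z))
for n,p in dict(or_thick=(165,223),or_thin=(200,180)).items():print(n,cast(c,p,20))
for n,p in dict(bk_thick=(256,201),bk_thin=(317,200)).items():print(n,cast(c,p,20))
E
```

```text
C [427.58463021 -27.78988938 973.88422607]
green [399. 244.] 149 [ 449.9 -379.5  127.8   59.4   -9.9]
blue [418. 269.] 41 [ 387.6 -434.6   38.4   17.    87.8]
blue [ 96. 246.] 172 [455.5 352.  128.1  85.5  -5.4]
blue [90. 96.] 278 [851.9 404.  232.8 168.3 -89.9]
blue [175.  37.] 289 [1.0255e+03 1.7180e+02 2.3250e+02 2.1770e+02 2.0000e-01]
yellow [154. 276.] 67 [382.8 207.8  58.8  50.3 -89.2]
yellow [419. 224.] 33 [ 496.  -451.4   26.9   22.7   88.6]
yellow [370. 224.] 76 [ 501.6 -323.    82.3   22.5   88.6]
yellow [182. 200.] 52 [570.8 142.8  50.9  32.5 -35.2]
or_thick [[516.97646485 195.22993736]]
or_thin [[629.96996822 104.32413226]]
bk_thick [[571.08378231 -43.33658322]]
bk_thin [[ 570.92108167 -204.49022854]]
```

```bash
python3 - <<'E'
import cv2
a=cv2.imread("pics/top0.png")
x=[a[205:285,340:430],a[170:250,140:230],a[175:255,240:330],a[205:285,60:150]]
x=[cv2.resize(i,(400,300),interpolation=cv2.INTER_CUBIC) for i in x]
cv2.imwrite("pics/crop.png",cv2.vconcat([cv2.hconcat(x[:2]),cv2.hconcat(x[2:])]))
E
```

```text
(no output)
```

View pics/crop.png

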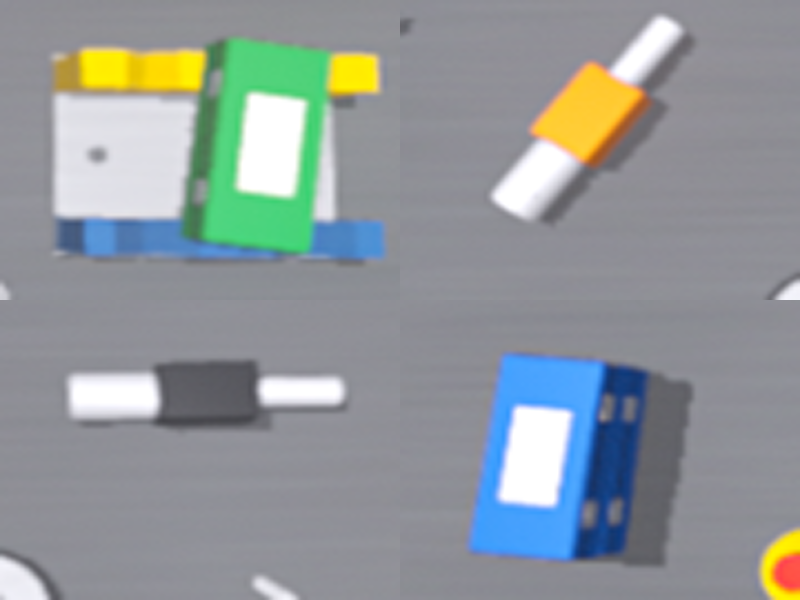

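Top view: case at about (399,244) lies across the stand, yellow bar away from robot; pile at (96,246); orange axle (182,200), black axle (287,200), thick ends lower-left and left. I will visit each with the wrist camera on the way.

>>> {"fn": "move_arm", "kwargs": {
  "linear": [
    [-0.69,-0.11,0],
    [-0.69,-0.11,0],
    [-0.69,-0.11,0],
    [-0.69,-0.11,0],
    [-0.69,-0.11,0],
    [-0.69,-0.11,0],
    [-0.69,-0.11,0],
    [-0.69,-0.11,0]
  ],
  "twist": [-0.26,-0.26,-0.26,-0.26,-0.26,-0.26,-0.26,-0.26],
  "claw": 1
}}

```text
time_s: 0.82
eef_pos: [459.9, 349.6, 230.0]
orientation: [0.073, 0.997, -0.002, 0.001]
contact_force: [-0.7, -0.6, -1.2]
finger_gap: 85.5
gripper_force: 0.0
```

```bash
python3 - <<'E'
from h import *
im,c=shot("wrist","w_pile")
for b in blobs(mask(im,"blue"),300):print(b.mean(0).round(),len(b),rect(c,b,80))
go([560,145,230])
cv2.imwrite("pics/dbg.png",im[:,:,::-1])
E
```

```text
[274. 160.] 374 [454.7 365.4 129.   58.7  -5.8]
shift/400 [-0.3281 -0.4747  0.0008] mm [-131.2 -189.9    0.3] tcp [457.2 351.7 230.2] t 0.87
tool y deg 81.79 x deg 171.79 j6 -0.8698787909060565
```

View pics/w_pile.png

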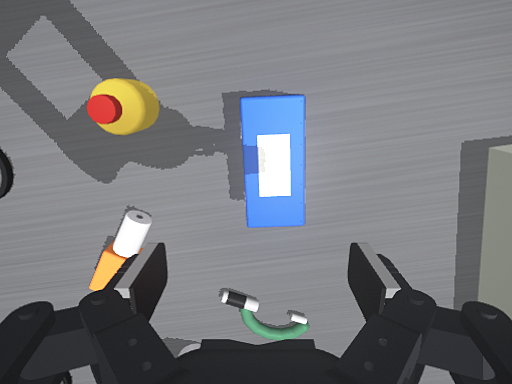

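Pile top is clear, centred about (274,160), yaw -5.8°. On to the orange axle.

>>> {"fn": "move_arm", "kwargs": {
  "linear": [
    [-0.35,-0.46,0],
    [-0.35,-0.46,0],
    [-0.35,-0.46,0],
    [-0.35,-0.46,0],
    [-0.35,-0.46,0],
    [-0.35,-0.46,0],
    [-0.35,-0.46,0],
    [-0.35,-0.46,0]
  ],
  "twist": [0,0,0,0,0,0,0,0]
}}

```text
time_s: 1.53
eef_pos: [567.9, 152.7, 230.8]
orientation: [0.069, 0.998, 0.0, -0.001]
contact_force: [-0.9, -0.4, -0.2]
finger_gap: 85.5
gripper_force: 0.0
```

```bash
python3 - <<'E'
from h import *
im,c=shot("wrist","w_or");np.save("pics/w_or.npy",im)
s=r.read_state();print(s["qvel"].round(4))
for b in blobs(mask(im,"orange"),100):print(b.mean(0).round(),len(b),rect(c,b,40))
go([560,-124,230])
E
```

```text
[ 0.0262 -0.0077  0.0017 -0.0023 -0.0014 -0.004 ]
shift/400 [-0.0761 -0.6903  0.0018] mm [ -30.5 -276.1    0.7] tcp [567.5 153.7 231. ] t 1.58
tool y deg 82.15 x deg 172.15 j6 -1.2663326252102638
```

>>> {"fn": "move_arm", "kwargs": {
  "linear": [
    [0.1,-0.67,0],
    [0.1,-0.67,0],
    [0.1,-0.67,0],
    [0.1,-0.67,0],
    [0.1,-0.67,0],
    [0.1,-0.67,0],
    [0.1,-0.67,0],
    [0.1,-0.67,0]
  ],
  "twist": [0,0,0,0,0,0,0,0]
}}

```text
time_s: 2.25
eef_pos: [490.7, -108.9, 231.5]
orientation: [0.07, 0.998, -0.001, 0.0]
contact_force: [-0.9, -0.3, 0.0]
finger_gap: 85.5
gripper_force: 0.0
```

```bash
python3 - <<'E'
from h import *
im,c=shot("wrist","w_bk");np.save("pics/w_bk.npy",im);s=r.read_state();np.save("pics/w_bk_s.npy",np.r_[s["eef_pos"],s["orientation"]])
a=cv2.imread("pics/w_or.png")
cv2.imwrite("pics/two.png",cv2.vconcat([a[40:340],cv2.imread("pics/w_bk.png")[40:340]]))
go([455,-379,230],81)
E
```

```text
shift/400 [-0.0039 -0.6862  0.0032] mm [  -1.6 -274.5    1.3] tcp [ 491.3 -106.9  231.5] t 2.3
tool y deg 82.07 x deg 172.07 j6 -1.759891514929325
twist deg 1.07 /60: 0.0178
```

View pics/two.png

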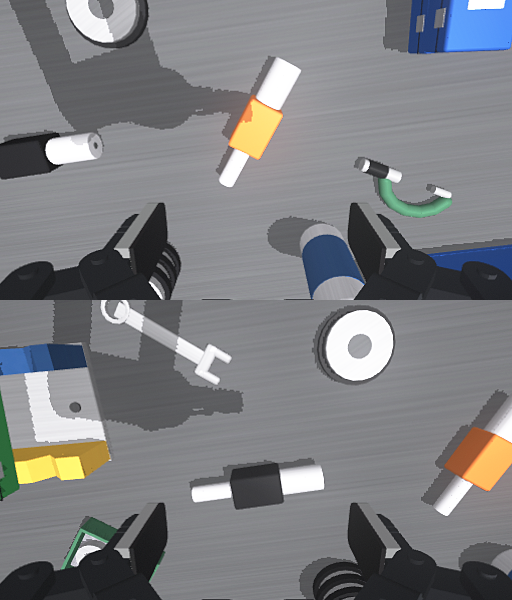

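Orange body is at (256,167) in its full frame with thick end to the upper right; black body is at (257,225), thick end right. Measuring these, and moving on over the case.

>>> {"fn": "move_arm", "kwargs": {
  "linear": [
    [0.0,-0.68,0],
    [0.0,-0.68,0],
    [0.0,-0.68,0],
    [0.0,-0.68,0],
    [0.0,-0.68,0],
    [0.0,-0.68,0],
    [0.0,-0.68,0],
    [0.0,-0.68,0]
  ],
  "twist": [0,0,0,0,0,0,0,0]
}}

```text
time_s: 2.97
eef_pos: [455.0, -378.6, 230.2]
orientation: [0.07, 0.998, -0.0, -0.0]
contact_force: [0.0, 0.1, -0.1]
finger_gap: 85.5
gripper_force: 0.0
```

```bash
python3 - <<'E'
from h import *
im,c=shot("wrist","w_case");np.save("pics/w_case.npy",im)
RANGES["green"]=((45,120,50),(75,255,255))
for b in blobs(mask(im,"green"),300):print("green",b.mean(0).round(),len(b),rect(c,b,112))
for k in("yellow","blue"):
    for b in blobs(mask(im,k),150):print(k,b.mean(0).round(),b.min(0),b.max(0))
# axles
RANGES["orange"]=((8,110,90),(24,255,255))
o=np.load("pics/w_or.npy")
print(o[167,256],o[150,262])
s=dict(eef_pos=np.array([567.5,153.7,231.]));a=np.radians(172.15/2);s["orientation"]=[np.cos(a),np.sin(a),0,0]
co=cam("wrist",s)
for b in blobs(mask(o,"orange"),100):print("orange",b.mean(0).round(),rect(co,b,40))
v=np.load("pics/w_bk_s.npy");cb=cam("wrist",dict(eef_pos=v[:3],orientation=v[3:]))
k=np.load("pics/w_bk.npy");m=(k.max(2)<55).astype(np.uint8)*255
m[:,:200]=0;m[:,310:]=0;m[270:]=0
for b in blobs(m,300):print("black",b.mean(0).round(),b.min(0),b.max(0),rect(cb,b,40))
for b in blobs(mask(k,"orange"),100):print("orange from bk view",rect(cb,b,40))
print("or ends",cast(co,[[282,85+40-0],[226,180+40]],20))
def white(im,c,x0,x1,y0,y1):
    m=(im.min(2)>165).astype(np.uint8)*255;z=np.zeros_like(m);z[y0:y1,x0:x1]=m[y0:y1,x0:x1]
    for b in blobs(z,80):print("white",b.mean(0).round(),b.min(0),b.max(0),rect(c,b,25))
white(o,co,205,310,90,235);white(k,cb,185,335,195,250)
E
```

```text
green [251. 170.] 719 [ 448.6 -383.2  129.    58.4  -10.6]
blue [251. 100.] [160  82] [342 124]
[255 224 122] [255 229 129]
orange [255. 167.] [572.4 150.   63.3  41.3 -35.4]
black [254. 212.] [230 203] [278 222] [ 547.9 -119.9   58.    15.3  -87.7]
orange from bk view [ 506.1 -333.6  108.2   42.5   87.2]
orange from bk view [567.2 140.2  67.   59.3  54.3]
or ends [[532.20394968 186.0655567 ]
 [637.78756274 104.50270957]]
white [233. 208.] [219 189] [248 226] [622.1 116.   48.8  19.8 -35.9]
white [278. 123.] [256  97] [300 149] [530.1 181.2  52.1  31.5 -35.2]
white [211. 232.] [191 223] [231 242] [ 573.3 -176.5   49.6   20.5  -89. ]
white [301. 220.] [280 206] [323 234] [572.  -63.7  51.9  33.1  90. ]
```

View pics/w_case.png

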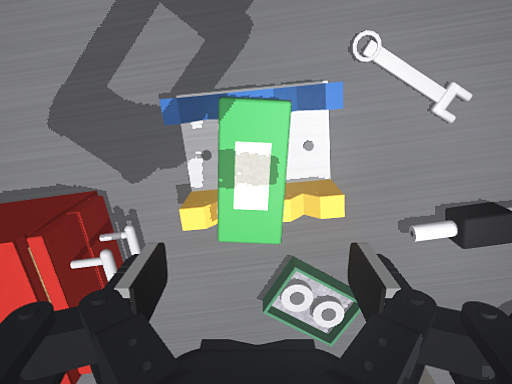

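>>> {"fn": "move_arm", "kwargs": {
  "linear": [
    [0.014,-0.014,0.02],
    [0.014,-0.014,0.09],
    [0.014,-0.014,0.17],
    [0.014,-0.014,0.25],
    [0.014,-0.014,0.32],
    [0.014,-0.014,0.36],
    [0.014,-0.014,0.382],
    [0.014,-0.014,0.382]
  ],
  "twist": [0.043,0.043,0.043,0.043,0.043,0.043,0.043,0.043]
}}

```text
time_s: 3.68
eef_pos: [448.6, -377.9, 76.1]
orientation: [0.089, 0.996, 0.002, -0.002]
contact_force: [0.4, 0.4, -0.2]
finger_gap: 85.8
gripper_force: 0.0
```

>>> {"fn": "move_arm", "kwargs": {
  "linear": [
    [0,0,0],
    [0,0,0],
    [0,0,0],
    [0,0,0],
    [0,0,0],
    [0,0,0],
    [0,0,0],
    [0,0,0]
  ],
  "twist": [0,0,0,0,0,0,0,0],
  "claw": 0
}}

```text
time_s: 4.35
eef_pos: [449.8, -382.5, 81.4]
orientation: [0.091, 0.996, -0.001, 0.002]
contact_force: [1.1, 1.0, 6.4]
finger_gap: 59.1
gripper_force: 68.8
```

```bash
python3 - <<'E'
from h import *
go([448.6,-383.2,77],79.4)
s=r.read_state();print(s["contact_force"],s["finger_gap"],s["gripper_force"])
E
```

```text
shift/400 [ 0.0028 -0.0023  0.011 ] mm [ 1.1 -0.9  4.4] tcp [ 449.8 -382.5   81.4] t 4.35
tool y deg 79.55 x deg 169.55 j6 -2.189859298991745
twist deg 0.15 /60: 0.0025
[1.0909798  1.00426423 6.38031135] 59.088076473477514 68.77413153648376
```

>>> {"fn": "move_arm", "kwargs": {
  "linear": [
    [0,0,-0.005],
    [0,0,-0.02],
    [0,0,-0.05],
    [0,0,-0.1],
    [0,0,-0.16],
    [0,0,-0.22],
    [0,0,-0.27],
    [0,0,-0.3]
  ],
  "twist": [0,0,0,0,0,0,0,0]
}}

```text
time_s: 5.02
eef_pos: [448.6, -382.1, 201.8]
orientation: [0.091, 0.996, -0.001, 0.001]
contact_force: [-0.1, 0.2, -2.5]
finger_gap: 59.2
gripper_force: 67.5
```

>>> {"fn": "move_arm", "kwargs": {
  "linear": [
    [0,0,-0.01],
    [0.003,0.015,-0.015],
    [0.01,0.055,-0.015],
    [0.021,0.12,-0.015],
    [0.036,0.2,-0.015],
    [0.05,0.28,-0.015],
    [0.064,0.36,-0.015],
    [0.078,0.44,-0.015]
  ],
  "twist": [0,0,0,0,0,0,0,0]
}}

```text
time_s: 5.68
eef_pos: [448.1, -200.4, 202.1]
orientation: [0.091, 0.996, 0.001, -0.002]
contact_force: [1.3, -0.0, -3.5]
finger_gap: 59.0
gripper_force: 67.5
```

>>> {"fn": "move_arm", "kwargs": {
  "linear": [
    [0.014,0.08,0],
    [0.028,0.16,0],
    [0.042,0.24,0],
    [0.057,0.32,0],
    [0.071,0.4,0],
    [0.085,0.48,0],
    [0.099,0.56,0],
    [0.113,0.64,0]
  ],
  "twist": [0,0,0,0,0,0,0,0]
}}

```text
time_s: 6.35
eef_pos: [449.8, 59.0, 202.5]
orientation: [0.091, 0.996, -0.0, -0.002]
contact_force: [1.1, -0.3, -3.6]
finger_gap: 58.8
gripper_force: 67.5
```

>>> {"fn": "move_arm", "kwargs": {
  "linear": [
    [0.014,0.08,0],
    [0.028,0.16,0],
    [0.042,0.24,0],
    [0.057,0.32,0],
    [0.071,0.4,0],
    [0.085,0.48,0],
    [0.096,0.54,0],
    [0.104,0.58,0]
  ],
  "twist": [0,0,0,-0.02,-0.04,-0.06,-0.078,-0.078]
}}

```text
time_s: 7.02
eef_pos: [450.8, 295.2, 202.0]
orientation: [0.049, 0.999, -0.001, -0.002]
contact_force: [-0.1, 0.1, -4.9]
finger_gap: 58.8
gripper_force: 67.5
```

```bash
python3 - <<'E'
from h import *
s=r.read_state();print(s["contact_force"],s["finger_gap"],s["gripper_force"])
im,c=shot("wrist","w_held")
RANGES["green"]=((45,120,50),(75,255,255))
zt=s["eef_pos"][2]-9.4+40
for b in blobs(mask(im,"green"),300):print("green",b.mean(0).round(),len(b),rect(c,b,zt))
for b in blobs(mask(im,"blue"),300):print("blue",b.mean(0).round(),b.min(0),b.max(0),rect(c,b,80))
go([455,366,200],84.2)
im,c=shot("top","t_1")
for b in blobs(mask(im,"yellow"),50):print("yellow",rect(c,b,72))
for b in blobs(mask(im,"blue"),50):print("blue",b.mean(0).round(),rect(c,b,72))
E
```

```text
[-0.13096575  0.14792714 -4.9095396 ] 58.842549006144 67.47260212898254
green [257. 234.] 1004 [435.7 296.3 101.5  58.9  -5.6]
blue [351. 163.] [306 102] [378 244] [454.5 365.  129.7  60.3  -5.5]
shift/400 [0.0055 0.1718 0.0048] mm [ 2.2 68.7  1.9] tcp [450.6 297.4 201.8] t 7.07
tool y deg 84.48 x deg 174.48 j6 -0.9983047558799979
twist deg 0.28 /60: 0.0047
yellow [382.8 208.9  61.2  50.1  89.7]
yellow [ 499.4 -374.7  180.3   24.4   87.2]
yellow [571.  143.   50.3  32.4 -34.6]
blue [415. 268.] [ 387.5 -433.2   49.    17.1   87.8]
blue [89. 95.] [855.7 407.8 235.  169.8 -89.9]
blue [175.  37.] [1.0309e+03 1.7360e+02 2.3460e+02 2.1970e+02 2.0000e-01]
```

View pics/w_held.png

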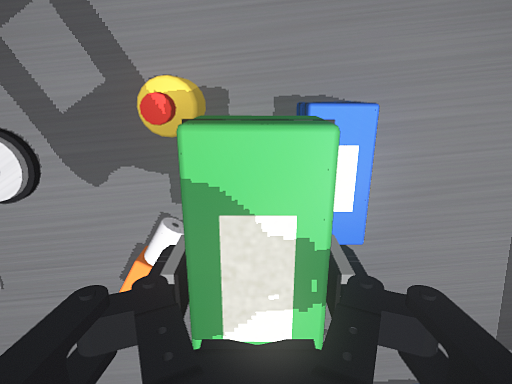

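```bash
python3 - <<'E'
from h import *
def st(x,y,z,td):a=np.radians(td/2);return dict(eef_pos=np.array([x,y,z]),orientation=[np.cos(a),np.sin(a),0,0])
A=cv2.imread("pics/w_case.png");B=cv2.imread("pics/w_held.png")
ca=cam("wrist",st(455,-378.6,230.2,172.1));cb=cam("wrist",st(450.6,297.4,201.8,174.48))
def lab(im,col,r0,r1):
    h=cv2.cvtColor(im,cv2.COLOR_BGR2HSV);s=np.median(h[r0:r1,col-4:col+5,1],1).astype(int);v=np.median(h[r0:r1,col-4:col+5,2],1).astype(int)
    return s,v
for n,im,col,r0,r1 in(("A",A,256,90,155),("B",B,258,108,228)):
    s,v=lab(im,col,r0,r1);i=r0+np.where(np.abs(np.diff(s))>40)[0];j=r0+np.where(np.abs(np.diff(v))>20)[0];print(n,i,j)
for n,c,z,col,rows in(("A",ca,112,256,[98,101,142]),("B",cb,232.4,258,[116,122,215])):
    print(n,cast(c,[[col,q] for q in rows],z).round(1))
E
```

```text
A [141] [ 96  97  99 100 153]
B [115 118 214 215] [115 118 120 123 124 215 222]
A [[ 384.8 -370.4]
 [ 387.1 -370.8]
 [ 420.2 -375.4]]
B [[383.1 303.7]
 [385.2 303.5]
 [420.9 300.1]]
```

Held case is square in the fingers; pile visible at (351,163), about 69 mm to the left. Shifting over and lowering.

>>> {"fn": "move_arm", "kwargs": {
  "linear": [
    [0,0.01,0],
    [0.001,0.04,0],
    [0.001,0.08,0],
    [0.002,0.12,0],
    [0.003,0.15,0],
    [0.003,0.167,0],
    [0.003,0.172,0],
    [0.003,0.172,0]
  ],
  "twist": [0,0,0,0,0,0,0,0]
}}

```text
time_s: 7.78
eef_pos: [458.5, 361.5, 204.2]
orientation: [0.05, 0.999, -0.0, -0.0]
contact_force: [0.4, -0.2, -4.2]
finger_gap: 59.2
gripper_force: 67.5
```

>>> {"fn": "move_arm", "kwargs": {
  "linear": [
    [0,0,0.01],
    [0,0,0.04],
    [0,0,0.09],
    [0,0,0.14],
    [0,0,0.19],
    [0,0,0.23],
    [0,0,0.25],
    [0,0,0.258]
  ],
  "twist": [0,0,0,0,0,0,0,0]
}}

```text
time_s: 8.45
eef_pos: [457.2, 360.0, 98.4]
orientation: [0.051, 0.999, -0.001, -0.002]
contact_force: [-0.2, 1.3, -4.0]
finger_gap: 58.9
gripper_force: 67.5
```

```bash
python3 - <<'E'
from h import *
go([456,366,90],84.3)
s=r.read_state();print(s["contact_force"],s["finger_gap"])
E
```

```text
shift/400 [0.0043 0.0146 0.0209] mm [1.7 5.8 8.4] tcp [457.2 360.   98.4] t 8.45
tool y deg 84.18 x deg 174.18 j6 -0.8994816382278317
twist deg -0.12 /60: -0.002
[-0.17326992  1.26046808 -3.98403187] 58.94740208919736
```

>>> {"fn": "move_arm", "kwargs": {
  "linear": [
    [0.003,0.0145,0],
    [0.003,0.0145,0],
    [0.003,0.0145,0.003],
    [0.003,0.0145,0.006],
    [0.003,0.0145,0.009],
    [0.003,0.0145,0.012],
    [0.003,0.0145,0.015],
    [0.003,0.0145,0.015]
  ],
  "twist": [0,0,0,0,0,0,0,0]
}}

```text
time_s: 9.12
eef_pos: [457.7, 367.2, 95.0]
orientation: [0.05, 0.999, -0.0, -0.0]
contact_force: [-0.3, -0.1, -4.2]
finger_gap: 58.6
gripper_force: 67.5
```

```bash
python3 - <<'E'
from h import *
go([456,366,90],84.3)
s=r.read_state();print(s["contact_force"],s["finger_gap"])
im,c=shot("top","t_pl")
im,c=shot("scene","s_pl")
x=cv2.resize(im[260:345,350:470],(480,340),interpolation=cv2.INTER_CUBIC);cv2.imwrite("pics/crop2.png",x[:,:,::-1])
E
```

```text
shift/400 [ 0.004  -0.0035  0.0126] mm [ 1.6 -1.4  5. ] tcp [457.7 367.2  95. ] t 9.12
tool y deg 84.22 x deg 174.22 j6 -0.8903845721306063
twist deg -0.08 /60: -0.0014
[-0.32060593 -0.14666891 -4.15484203] 58.641740734681925
```

View pics/crop2.png

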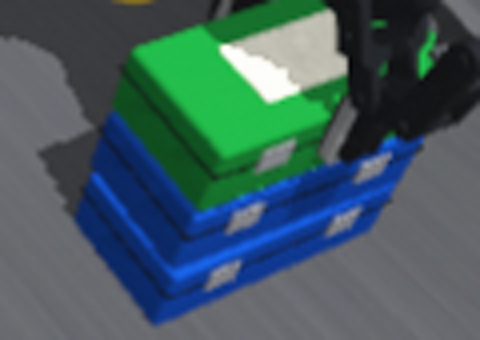

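The green case hovers just above the pile, edges lined up. Easing down.

>>> {"fn": "move_arm", "kwargs": {
  "linear": [
    [0.003,-0.002,0],
    [0.003,-0.002,0.002],
    [0.003,-0.002,0.003],
    [0.003,-0.002,0.005],
    [0.003,-0.002,0.006],
    [0.003,-0.002,0.008],
    [0.003,-0.002,0.009],
    [0.003,-0.002,0.009]
  ],
  "twist": [0,0,0,0,0,0,0,0]
}}

```text
time_s: 9.88
eef_pos: [456.5, 366.6, 91.5]
orientation: [0.05, 0.999, -0.0, -0.0]
contact_force: [-0.1, 0.1, -3.2]
finger_gap: 59.1
gripper_force: 67.5
```

>>> {"fn": "move_arm", "kwargs": {
  "linear": [
    [0,0,0.001],
    [0,0,0.002],
    [0,0,0.003],
    [0,0,0.003]
  ],
  "twist": [0,0,0,0]
}}

```text
time_s: 10.22
eef_pos: [456.5, 366.6, 90.4]
orientation: [0.05, 0.999, -0.0, -0.0]
contact_force: [-0.7, -0.4, -4.1]
finger_gap: 59.1
gripper_force: 67.5
```

>>> {"fn": "move_arm", "kwargs": {
  "linear": [
    [0,0,0.001],
    [0,0,0.002],
    [0,0,0.003],
    [0,0,0.003]
  ],
  "twist": [0,0,0,0]
}}

```text
time_s: 10.55
eef_pos: [456.6, 366.7, 89.6]
orientation: [0.05, 0.999, 0.0, 0.0]
contact_force: [-0.6, -0.5, -2.1]
finger_gap: 58.6
gripper_force: 67.8
```

>>> {"fn": "move_arm", "kwargs": {
  "linear": [
    [0,0,0.001],
    [0,0,0.002],
    [0,0,0.003],
    [0,0,0.003]
  ],
  "twist": [0,0,0,0]
}}

```text
time_s: 10.88
eef_pos: [456.6, 366.7, 89.5]
orientation: [0.05, 0.999, 0.0, 0.0]
contact_force: [-3.8, -2.6, 5.1]
finger_gap: 59.1
gripper_force: 68.6
```

>>> {"fn": "move_arm", "kwargs": {
  "linear": [
    [0,0,0],
    [0,0,0],
    [0,0,0],
    [0,0,0],
    [0,0,0],
    [0,0,0]
  ],
  "twist": [0,0,0,0,0,0],
  "claw": 1
}}

```text
time_s: 11.38
eef_pos: [456.7, 366.7, 88.0]
orientation: [0.05, 0.999, 0.0, 0.0]
contact_force: [-0.2, 1.1, 0.0]
finger_gap: 85.3
gripper_force: 0.0
```

>>> {"fn": "move_arm", "kwargs": {
  "linear": [
    [0,0,-0.01],
    [0,0,-0.04],
    [0,0,-0.08],
    [0,0,-0.14],
    [0,0,-0.2],
    [0,0,-0.26],
    [0,0,-0.3],
    [0,0,-0.31]
  ],
  "twist": [0,0,0,0,0,0,0,0]
}}

```text
time_s: 12.05
eef_pos: [458.2, 367.8, 218.0]
orientation: [0.05, 0.999, 0.003, 0.004]
contact_force: [-0.6, 0.3, 0.8]
finger_gap: 84.9
gripper_force: 0.0
```

```bash
python3 - <<'E'
from h import *
im,c=shot("wrist","w_stk")
RANGES["green"]=((45,120,50),(75,255,255))
for b in blobs(mask(im,"green"),300):print("green",b.mean(0).round(),len(b),rect(c,b,120))
for b in blobs(mask(im,"blue"),50):print("blue",b.mean(0).round(),len(b))
go([572.4,150.,150])
im,c=shot("top","t_2")
for b in blobs(mask(im,"yellow"),50):print("yellow",rect(c,b,72))
m=mask(im,"blue")
for b in blobs(m,50):print("blue",b.mean(0).round(),rect(c,b,72), b.min(0),b.max(0))
x=cv2.resize(im[205:285,335:435],(800,600),interpolation=cv2.INTER_CUBIC)
cv2.imwrite("pics/crop3.png",x[:,:,::-1])
E
```

```text
green [255. 177.] 439 [455.1 366.5 129.2  59.1  -5.9]
blue [254. 100.] 126
shift/400 [-0.3385 -0.5131  0.1662] mm [-135.4 -205.3   66.5] tcp [457.9 367.6 216.7] t 12.1
tool y deg 84.22 x deg 174.22 j6 -0.890179270995171
yellow [382.8 207.9  59.   50.1  89.6]
yellow [ 499.4 -374.7  180.3   24.4   87.2]
yellow [571.1 143.1  50.3  32.4 -34.3]
blue [416. 269.] [ 387.5 -433.2   49.    17.1   87.8] [406 265] [425 272]
blue [107. 247.] [452.8 327.3 125.5  30.   -5.6] [ 98 222] [114 273]
blue [89. 96.] [855.7 409.4 231.7 169.8 -89.9] [43 66] [129 126]
blue [175.  37.] [1.0309e+03 1.7360e+02 2.3460e+02 2.1970e+02 2.0000e-01] [134   0] [214  74]
```

View pics/crop3.png

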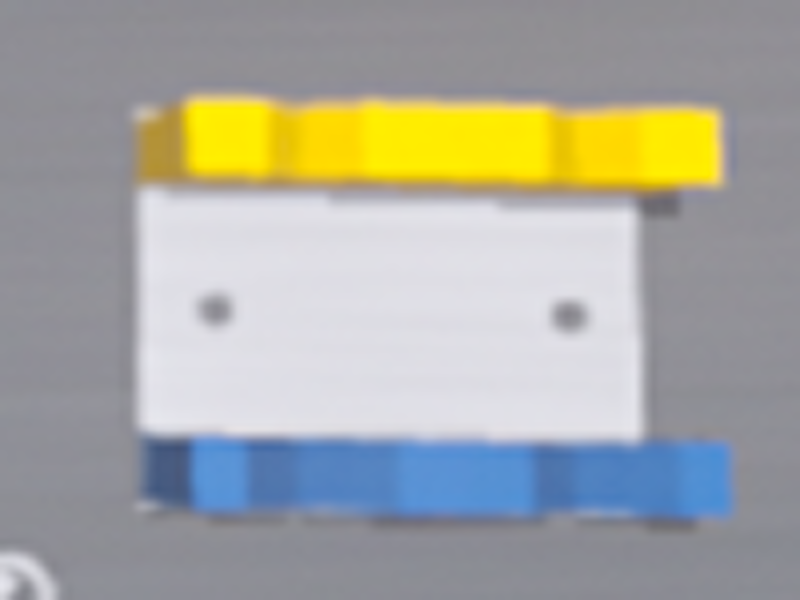

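Stack is square (green 455.1,366.5,-5.9° vs pile 454.7,365.4,-5.8°); the stand's four notches are now clear in the crop. Fly to the stand for a wrist look.

>>> {"fn": "move_arm", "kwargs": {
  "linear": [
    [-0.048,-0.62,0],
    [-0.048,-0.62,0],
    [-0.048,-0.62,0],
    [-0.048,-0.62,0],
    [-0.048,-0.62,0],
    [-0.048,-0.62,0],
    [-0.048,-0.62,0]
  ],
  "twist": [0,0,0,0,0,0,0]
}}

```text
time_s: 12.73
eef_pos: [449.8, 111.7, 210.4]
orientation: [0.055, 0.999, -0.002, -0.001]
contact_force: [0.4, 1.1, 0.2]
finger_gap: 85.2
gripper_force: 0.0
```

>>> {"fn": "move_arm", "kwargs": {
  "linear": [
    [-0.048,-0.62,0],
    [-0.048,-0.62,0],
    [-0.048,-0.62,0],
    [-0.048,-0.62,0],
    [-0.048,-0.62,0],
    [-0.048,-0.62,0],
    [-0.048,-0.62,0]
  ],
  "twist": [0,0,0,0,0,0,0]
}}

```text
time_s: 13.32
eef_pos: [443.6, -136.6, 210.1]
orientation: [0.055, 0.998, -0.001, -0.002]
contact_force: [0.0, 0.2, -0.3]
finger_gap: 85.5
gripper_force: 0.0
```

>>> {"fn": "move_arm", "kwargs": {
  "linear": [
    [-0.048,-0.62,0],
    [-0.048,-0.62,0],
    [-0.048,-0.62,0],
    [-0.048,-0.62,0],
    [-0.048,-0.62,0],
    [-0.048,-0.62,0],
    [-0.048,-0.62,0],
    [-0.048,-0.62,0],
    [-0.048,-0.62,0],
    [-0.048,-0.62,0]
  ],
  "twist": [0,0,0,0,0,0,0,0,0,0]
}}

```text
invalid input
```

```bash
python3 - <<'E'
from h import *
im,c=shot("wrist","w_st");s=r.read_state()
np.savez("pics/w_st.npz",im=im,p=s["eef_pos"],q=s["orientation"])
go([440,-375,217]);print(s["qvel"].round(3))
cv2.imwrite("pics/w_st2.png",cv2.resize(im[40:260,130:380],(750,600) if 0 else (680,598),interpolation=cv2.INTER_CUBIC)[:,:,::-1])
E
```

```text
shift/400 [-0.055  -0.6016 -0.0177] mm [ -22.  -240.7   -7.1] tcp [ 443.9 -133.4  210.2] t 13.37
tool y deg 83.85 x deg 173.85 j6 -1.8774725155610825
[ 0.075 -0.019  0.011  0.042  0.017  0.022]
```

View pics/w_st2.png

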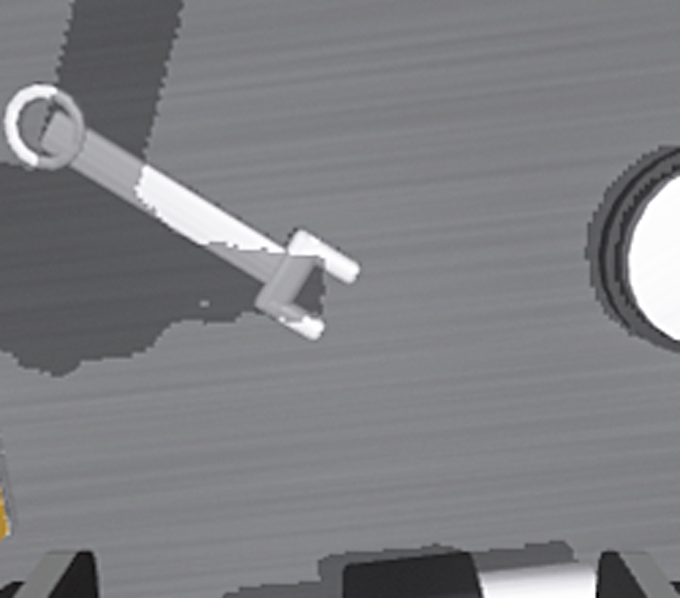

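The third call had too many rows and was refused; this only shows the wrench and the black axle. My views are used up, so the rest is numeric.

>>> {"fn": "move_arm", "kwargs": {
  "linear": [
    [-0.048,-0.62,0],
    [-0.048,-0.62,0],
    [-0.048,-0.62,0],
    [-0.048,-0.62,0],
    [-0.048,-0.62,0],
    [-0.048,-0.62,0],
    [-0.048,-0.62,0],
    [-0.048,-0.62,0]
  ],
  "twist": [0,0,0,0,0,0,0,0]
}}

```text
time_s: 14.03
eef_pos: [439.1, -379.2, 209.7]
orientation: [0.051, 0.999, 0.002, -0.001]
contact_force: [-0.5, 0.7, -0.6]
finger_gap: 85.5
gripper_force: 0.0
```

```bash
python3 - <<'E'
from h import *
s=r.read_state();im,c=shot("wrist","w_st")
np.savez("pics/w_st.npz",im=im,p=s["eef_pos"],q=s["orientation"])
print(s["eef_pos"],s["qvel"].round(3))
RANGES["yellow"]=((18,120,90),(34,255,255))
for k in("yellow","blue"):
    for b in blobs(mask(im,k),150):
        print(k,b.mean(0).round(),b.min(0),b.max(0),rect(c,b,72))
        ap=cv2.approxPolyDP(b.reshape(-1,1,2).astype(np.int32),2.0,True).reshape(-1,2)
        for p,w,v in zip(ap,cast(c,ap,72),[im[q[1],q[0]] for q in ap]):print("  ",p,w.round(1))
# holes in base: dark blobs in bright
g=im.max(2)
m=((g<130)).astype(np.uint8)*255
for b in blobs(m,8):
    if len(b)<60:print("dark",b.mean(0).round(1),len(b),cast(c,b.mean(0),12).round(1))
E
```

```text
[ 439.08020836 -379.16607738  209.67763175] [ 0.04  -0.044  0.023  0.012  0.013  0.001]
yellow [262. 226.] [175 200] [348 251] [ 489.7 -380.3  171.2   46.2   87.5]
   [348 220] [ 492.3 -295.2]
   [333 200] [ 469.9 -309.2]
   [188 208] [ 463.8 -449. ]
   [175 231] [ 486.5 -465.8]
   [179 251] [ 508.7 -465.7]
   [202 250] [ 510.  -442.5]
   [217 242] [ 502.7 -426.2]
   [233 248] [ 511.  -411.1]
   [292 245] [ 513.8 -351.7]
   [304 237] [ 506.2 -339.2]
   [322 243] [ 514.6 -321.6]
   [347 242] [ 516.1 -296.6]
blue [246. 121.] [160 104] [311 141] [ 387.8 -393.3  134.2   25.3   87.4]
   [311 104] [ 378.7 -325.7]
   [286 108] [ 379.8 -347.7]
   [234 108] [ 375.2 -393.2]
   [160 115] [ 374.5 -458.9]
   [163 141] [ 397.4 -460.7]
   [209 134] [ 395.4 -418.4]
   [234 137] [ 400.4 -396.3]
   [308 129] [ 400.1 -329.5]
   [280 133] [ 401.  -354.7]
   [279 114] [ 384.3 -354.3]
   [282 116] [ 386.3 -351.8]
   [287 112] [ 383.3 -347.1]
   [291 113] [ 384.6 -343.7]
   [294 120] [ 390.9 -341.4]
   [298 111] [ 383.5 -337.4]
   [301 115] [ 387.2 -335. ]
   [303 106] [ 379.7 -332.8]
blue [341. 117.] [331 103] [351 131] [ 392.8 -299.3   24.3   17.    -5.9]
   [333 103] [ 379.8 -306.5]
   [334 129] [ 402.4 -306.3]
   [331 131] [ 404. -309.]
   [350 130] [ 404.8 -292. ]
   [351 104] [ 382.3 -290.9]
```

>>> {"fn": "move_arm", "kwargs": {
  "linear": [
    [-0.267,0.678,0],
    [-0.267,0.678,0],
    [-0.267,0.678,0],
    [-0.267,0.678,0],
    [-0.267,0.678,0],
    [-0.267,0.678,0],
    [-0.267,0.678,0],
    [-0.267,0.678,0]
  ],
  "twist": [0.11,0.22,0.33,0.45,0.56,0.67,0.78,0.9]
}}

```text
time_s: 14.75
eef_pos: [573.5, -112.5, 212.2]
orientation: [0.491, 0.871, 0.002, -0.0]
contact_force: [-0.0, -0.2, 1.0]
finger_gap: 85.6
gripper_force: 0.0
```

>>> {"fn": "move_arm", "kwargs": {
  "linear": [
    [0,0,0],
    [0,0,0],
    [0,0,0],
    [0,0,0],
    [0,0,0],
    [0,0,0],
    [0,0,0]
  ],
  "twist": [0.1,0.2,0.3,0.4,0.485,0.485,0.485]
}}

```text
time_s: 15.33
eef_pos: [572.1, -118.0, 212.3]
orientation: [0.693, 0.721, 0.0, -0.0]
contact_force: [-0.1, -1.1, -0.5]
finger_gap: 85.6
gripper_force: 0.0
```

```bash
python3 - <<'E'
from h import *
s=r.read_state();im,c=shot("wrist","w_b2");np.savez("pics/w_b2.npz",im=im,p=s["eef_pos"],q=s["orientation"])
print(s["qvel"].round(3))
print("predicted px",proj(c,[[572.6,-120,40],[572.6,-40,20],[572.6,-200,20]]).round())
g=im.min(2)
for t in(150,190):
    for b in blobs((g>t).astype(np.uint8)*255,150):print(t,b.mean(0).round(),b.min(0),b.max(0),rect(c,b,25))
for b in blobs((im.max(2)<60).astype(np.uint8)*255,150):print("dark",b.mean(0).round(),b.min(0),b.max(0),rect(c,b,40))
go([572.6,-120,8],0.7)
E
```

```text
[-0.013  0.006 -0.006 -0.002 -0.    -0.007]
predicted px [[258. 168.]
 [261.  88.]
 [255. 230.]]
150 [435. 376.] [421 365] [451 383] [ 828.5 -402.3   41.2   31.4    2.6]
150 [171. 320.] [149 292] [189 357] [ 463.4 -334.9  102.    45.7   81.7]
150 [318. 319.] [280 290] [360 349] [ 660.2 -327.6   91.9   58.1   51.5]
150 [476. 270.] [439 233] [511 310] [ 845.1 -244.9  106.2   74.9   89.8]
150 [257. 215.] [249 197] [266 235] [ 574.2 -180.6   47.1   19.2  -88.2]
150 [107. 213.] [ 64 165] [148 263] [ 395.8 -191.2  142.9   35.5   52.3]
150 [260. 114.] [245  90] [275 141] [572.3 -68.   52.   30.9 -88.4]
150 [473.  75.] [431  30] [511 119] [781.5 -22.2  83.5  77.8 -73.9]
150 [111.  29.] [73  0] [148  67] [426.4   3.   71.3  58.5   2.5]
190 [436. 376.] [422 366] [451 383] [ 829.8 -403.4   39.    29.7    1.6]
190 [168. 332.] [149 313] [181 357] [ 460.8 -352.9   69.6   39.9   89.9]
190 [325. 327.] [291 303] [356 348] [ 667.  -329.5   84.8   45.3   51.9]
190 [316. 307.] [295 290] [338 322] [ 653.6 -304.2   62.3   17.2   52.1]
190 [477. 271.] [440 234] [511 310] [ 845.7 -245.3  105.3   73.6   89.8]
190 [256. 215.] [249 197] [265 235] [ 573.7 -180.6   47.1   18.3  -88.2]
190 [127. 185.] [110 165] [148 201] [ 427.2 -150.6   38.1   34.9   52.2]
190 [259. 115.] [245  90] [274 140] [571.8 -67.6  51.4  29.6 -89.7]
190 [473.  75.] [432  31] [511 119] [781.8 -21.9  82.6  77.2 -73.9]
190 [111.  29.] [74  0] [147  66] [426.1   3.5  70.2  57.5   2.5]
dark [259. 335.] [  0 243] [511 383] [ 577.  -308.9  669.7  204.6    2.3]
dark [440.  75.] [392  26] [504 124] [745.9 -23.6  97.4  88.1   1.7]
shift/400 [-0.0043  0.0007  0.5106] mm [ -1.7   0.3 204.2] tcp [ 572.2 -118.4  212.2] t 15.38
tool y deg 2.21 x deg 92.21 j6 -0.3399283046184561
twist deg 1.51 /60: 0.0252
```

```bash
python3 - <<'E'
from h import *
d=np.load("pics/w_b2.npz");c=cam("wrist",dict(eef_pos=d["p"],orientation=d["q"]));print(c[2])
g=d["im"][:,:,:].min(2).astype(int)
for col in(257,260):print(col,[(i,g[i,col]) for i in list(range(84,98))+list(range(134,148))+list(range(192,202))+list(range(228,240))])
for p,z in(((260,89.5),20),((260,89.5),36),((259,141),36),((258,196.5),40),((257,235.5),30)):print(p,z,cast(c,p,z).round(1))
# transverse centre rows
for row,z in((100,20),(115,20),(130,20),(205,20),(215,20),(225,20)):
    w=np.where(g[row,235:290]>120)[0]+235;print(row,w.min(),w.max(),cast(c,[[w.min()-.5,row],[w.max()+.5,row]],z).round(1).tolist())
E
```

```text
[568.45548285 -42.78348139 356.02957541]
257 [(84, np.int64(131)), (85, np.int64(133)), (86, np.int64(132)), (87, np.int64(133)), (88, np.int64(130)), (89, np.int64(108)), (90, np.int64(233)), (91, np.int64(255)), (92, np.int64(255)), (93, np.int64(255)), (94, np.int64(255)), (95, np.int64(255)), (96, np.int64(255)), (97, np.int64(255)), (134, np.int64(255)), (135, np.int64(255)), (136, np.int64(255)), (137, np.int64(255)), (138, np.int64(255)), (139, np.int64(255)), (140, np.int64(255)), (141, np.int64(168)), (142, np.int64(40)), (143, np.int64(65)), (144, np.int64(76)), (145, np.int64(80)), (146, np.int64(77)), (147, np.int64(77)), (192, np.int64(62)), (193, np.int64(61)), (194, np.int64(60)), (195, np.int64(50)), (196, np.int64(69)), (197, np.int64(245)), (198, np.int64(255)), (199, np.int64(255)), (200, np.int64(255)), (201, np.int64(255)), (228, np.int64(213)), (229, np.int64(215)), (230, np.int64(215)), (231, np.int64(215)), (232, np.int64(215)), (233, np.int64(216)), (234, np.int64(221)), (235, np.int64(199)), (236, np.int64(94)), (237, np.int64(86)), (238, np.int64(91)), (239
[... 828 characters left out ...]
3)), (228, np.int64(201)), (229, np.int64(202)), (230, np.int64(200)), (231, np.int64(200)), (232, np.int64(198)), (233, np.int64(200)), (234, np.int64(200)), (235, np.int64(165)), (236, np.int64(81)), (237, np.int64(89)), (238, np.int64(91)), (239, np.int64(90))]
(260, 89.5) 20 [[571.4 -41.6]]
(260, 89.5) 36 [[571.2 -41.7]]
(259, 141) 36 [[572.4 -92.2]]
(258, 196.5) 40 [[ 573.7 -151.3]]
(257, 235.5) 30 [[ 574.7 -202.3]]
100 235 289 [[545.3, -53.1], [602.5, -50.8]]
115 235 289 [[545.6, -68.3], [603.6, -66.0]]
130 235 289 [[545.9, -84.0], [604.7, -81.7]]
205 235 289 [[547.4, -169.6], [610.7, -167.1]]
215 241 283 [[554.6, -181.7], [604.6, -179.7]]
225 248 268 [[563.1, -194.1], [587.8, -193.1]]
```

>>> {"fn": "move_arm", "kwargs": {
  "linear": [
    [-0.009,0.002,0.07],
    [-0.009,0.002,0.15],
    [-0.009,0.002,0.23],
    [-0.009,0.002,0.31],
    [-0.009,0.002,0.39],
    [-0.009,0.002,0.45],
    [-0.009,0.002,0.49],
    [-0.009,0.002,0.5]
  ],
  "twist": [0.024,0.024,0.024,0.024,0.024,0.024,0.024,0.024]
}}

```text
time_s: 16.05
eef_pos: [570.5, -122.2, 7.9]
orientation: [0.703, 0.711, -0.002, -0.004]
contact_force: [-0.2, 0.3, 0.0]
finger_gap: 85.4
gripper_force: 0.0
```

>>> {"fn": "move_arm", "kwargs": {
  "linear": [
    [0,0,0],
    [0,0,0]
  ],
  "twist": [0,0]
}}

```text
time_s: 16.22
eef_pos: [574.2, -123.7, 13.2]
orientation: [0.704, 0.711, 0.0, 0.001]
contact_force: [0.5, -0.6, 0.3]
finger_gap: 85.4
gripper_force: 0.0
```

```bash
python3 - <<'E'
from h import *
go([573,-122,8],0.8)
E
```

```text
shift/400 [ 0.0043 -0.0029  0.0129] mm [ 1.7 -1.2  5.2] tcp [ 574.2 -123.7   13.2] t 16.22
tool y deg 0.58 x deg 90.58 j6 -0.319009385536253
twist deg -0.22 /60: -0.0036
```

>>> {"fn": "move_arm", "kwargs": {
  "linear": [
    [0.004,-0.003,0.004],
    [0.004,-0.003,0.008],
    [0.004,-0.003,0.011],
    [0.004,-0.003,0.011],
    [0.004,-0.003,0.011]
  ],
  "twist": [0,0,0,0,0]
}}

```text
time_s: 16.63
eef_pos: [572.5, -122.3, 8.1]
orientation: [0.704, 0.71, 0.0, 0.0]
contact_force: [-0.6, -0.4, -0.3]
finger_gap: 85.8
gripper_force: 0.0
```

>>> {"fn": "move_arm", "kwargs": {
  "linear": [
    [0,0,0],
    [0,0,0],
    [0,0,0],
    [0,0,0],
    [0,0,0],
    [0,0,0],
    [0,0,0],
    [0,0,0]
  ],
  "twist": [0,0,0,0,0,0,0,0],
  "claw": 0
}}

```text
time_s: 17.3
eef_pos: [572.8, -122.4, 8.1]
orientation: [0.704, 0.71, 0.0, 0.001]
contact_force: [1.8, -0.7, 1.8]
finger_gap: 39.3
gripper_force: 62.1
```

>>> {"fn": "move_arm", "kwargs": {
  "linear": [
    [0,0,-0.003],
    [0,0,-0.006],
    [0,0,-0.012],
    [0,0,-0.02],
    [0,0,-0.03],
    [0,0,-0.035],
    [0,0,-0.035]
  ],
  "twist": [0,0,0,0,0,0,0]
}}

```text
time_s: 17.88
eef_pos: [572.8, -122.4, 22.6]
orientation: [0.704, 0.71, 0.0, 0.001]
contact_force: [1.1, 0.9, -4.0]
finger_gap: 39.3
gripper_force: 61.5
```

>>> {"fn": "move_arm", "kwargs": {
  "linear": [
    [0,0,-0.02],
    [0,0,-0.06],
    [0,0,-0.11],
    [0,0,-0.17],
    [0,0,-0.23],
    [0,0,-0.28],
    [0,0,-0.31],
    [0,0,-0.32]
  ],
  "twist": [0,0,0,0,0,0,0,0]
}}

```text
time_s: 18.55
eef_pos: [573.6, -122.7, 153.3]
orientation: [0.704, 0.71, 0.001, 0.003]
contact_force: [0.0, -0.7, -3.3]
finger_gap: 39.4
gripper_force: 61.5
```

>>> {"fn": "move_arm", "kwargs": {
  "linear": [
    [-0.019,-0.008,0],
    [-0.056,-0.025,0],
    [-0.105,-0.046,0],
    [-0.157,-0.07,0],
    [-0.213,-0.095,0],
    [-0.269,-0.12,0],
    [-0.325,-0.144,0],
    [-0.374,-0.166,0]
  ],
  "twist": [-0.036,-0.11,-0.2,-0.3,-0.41,-0.52,-0.63,-0.724]
}}

```text
time_s: 19.22
eef_pos: [505.8, -273.4, 148.0]
orientation: [0.389, 0.921, 0.0, -0.001]
contact_force: [0.1, 0.4, -3.7]
finger_gap: 39.1
gripper_force: 61.4
```

>>> {"fn": "move_arm", "kwargs": {
  "linear": [
    [-0.024,-0.057,0],
    [-0.048,-0.113,0],
    [-0.072,-0.17,0],
    [-0.096,-0.227,0],
    [-0.12,-0.284,0],
    [-0.14,-0.333,0],
    [-0.153,-0.363,0],
    [-0.159,-0.378,0]
  ],
  "twist": [-0.109,-0.217,-0.326,-0.434,-0.54,-0.637,-0.695,-0.724]
}}

```text
time_s: 19.88
eef_pos: [440.8, -424.6, 147.6]
orientation: [0.023, 1.0, 0.001, -0.001]
contact_force: [-0.0, 0.4, -4.7]
finger_gap: 39.0
gripper_force: 61.4
```

>>> {"fn": "move_arm", "kwargs": {
  "linear": [
    [0,0,0.02],
    [0,0,0.03],
    [0,0,0.03],
    [0,0,0.03],
    [0,0,0.03]
  ],
  "twist": [0,0,0,0,0]
}}

```text
time_s: 20.3
eef_pos: [442.9, -422.3, 137.3]
orientation: [0.022, 1.0, 0.0, -0.0]
contact_force: [-0.0, 0.6, -4.9]
finger_gap: 39.3
gripper_force: 61.5
```

```bash
python3 - <<'E'
from h import *
go([443.3,-423.5,58.6],87.45)
s=r.read_state();print(s["contact_force"],s["qvel"].round(3))
im,c=shot("wrist","w_h2");np.savez("pics/w_h2.npz",im=im,p=s["eef_pos"],q=s["orientation"])
RANGES["yellow"]=((18,120,90),(34,255,255))
for k in("yellow","blue"):
    for b in blobs(mask(im,k),100):
        ap=cv2.approxPolyDP(b.reshape(-1,1,2).astype(np.int32),2.0,True).reshape(-1,2);print(k)
        for p,w in zip(ap,cast(c,ap,72)):print("  ",p,w.round(1))
z=s["eef_pos"][2]+12
g=im.min(2)
for b in blobs((g>150).astype(np.uint8)*255,150):
    if abs(b.mean(0)[0]-256)<60:print("white",b.mean(0).round(),b.min(0),b.max(0),rect(c,b,z+8))
E
```

```text
shift/400 [-0.0013 -0.0031  0.1967] mm [-0.5 -1.2 78.7] tcp [ 442.9 -422.3  137.3] t 20.3
tool y deg 87.45 x deg 177.45 j6 -2.3806573138583906
twist deg -0.0 /60: -0.0001
[-0.03886948  0.64700674 -4.94714443] [-0.002 -0.007 -0.013 -0.002 -0.003 -0.004]
yellow
   [308 225] [ 461.9 -386.4]
   [307 230] [ 465.9 -387.1]
   [313 232] [ 467.7 -382.7]
   [315 239] [ 473.5 -381.2]
   [322 240] [ 474.5 -376. ]
   [330 247] [ 480.6 -369.9]
   [339 269] [ 499.7 -362.5]
   [350 276] [ 506.2 -353.9]
   [352 283] [ 512.5 -352.1]
   [366 273] [ 504.  -341.7]
   [405 284] [ 515.1 -310.9]
   [425 283] [ 514.9 -295.6]
   [429 257] [ 492.2 -295.1]
   [395 225] [ 464.7 -322.9]
blue
   [296 141] [ 400.  -394.7]
   [359 141] [ 401.9 -352.4]
   [377 136] [ 399.1 -340.6]
   [407 140] [ 402.6 -320.3]
   [381 136] [ 399.2 -337.9]
   [355 140] [ 401.1 -355.1]
   [358 125] [ 391.2 -353.7]
   [361 128] [ 393.3 -351.6]
   [369 122] [ 389.6 -346.5]
   [370 128] [ 393.5 -345.6]
   [374 122] [ 389.7 -343.2]
   [374 126] [ 392.3 -343. ]
   [376 124] [ 391.1 -341.8]
   [378 127] [ 393.1 -340.4]
   [376 130] [ 395.  -3
[... 267 characters left out ...]
   [401 118] [ 387.9 -325.7]
   [402 123] [ 391.2 -324.7]
   [404 119] [ 388.7 -323.7]
   [408 125] [ 392.7 -320.7]
   [406 127] [ 394.  -321.9]
   [411 129] [ 395.4 -318.4]
   [413 125] [ 392.9 -317.4]
   [419 136] [ 400.3 -312.6]
   [418 132] [ 397.6 -313.6]
   [421 132] [ 397.7 -311.6]
   [421 137] [ 401.1 -311.2]
   [423 135] [ 399.8 -310. ]
   [425 138] [ 401.8 -308.5]
   [422 141] [ 403.8 -310.2]
   [410 140] [ 402.7 -318.3]
   [450 142] [ 405.3 -291.4]
   [457 107] [ 382.6 -290.1]
   [364 104] [ 377.9 -350.5]
   [298 106] [ 377.2 -393.3]
white [258. 340.] [239 338] [276 344] [ 484.  -424.4   18.2    3.6   87.5]
white [295. 159.] [212  76] [406 224] [ 392.4 -399.8   77.8   60.2   87.1]
```

>>> {"fn": "move_arm", "kwargs": {
  "linear": [
    [-0.002,-0.002,0.01],
    [-0.002,-0.002,0.035],
    [-0.002,-0.002,0.07],
    [-0.002,-0.002,0.105],
    [-0.002,-0.002,0.135],
    [-0.002,-0.002,0.155],
    [-0.002,-0.002,0.165],
    [-0.002,-0.002,0.17]
  ],
  "twist": [0,0,0,0,0,0,0,0]
}}

```text
time_s: 21.02
eef_pos: [443.0, -423.6, 68.5]
orientation: [0.023, 1.0, 0.001, -0.001]
contact_force: [-0.6, 0.5, -3.9]
finger_gap: 39.7
gripper_force: 61.5
```

>>> {"fn": "move_arm", "kwargs": {
  "linear": [
    [0,0,0.001],
    [0,0,0.003],
    [0,0,0.005],
    [0,0,0.007],
    [0,0,0.009],
    [0,0,0.011],
    [0,0,0.011],
    [0,0,0.011]
  ],
  "twist": [0,0,0,0,0,0,0,0]
}}

```text
time_s: 21.68
eef_pos: [443.3, -424.0, 65.2]
orientation: [0.023, 1.0, 0.0, -0.0]
contact_force: [-0.6, -0.0, -4.6]
finger_gap: 38.9
gripper_force: 61.5
```

```bash
python3 - <<'E'
from h import *
go([443.7,-423.3,58.6],87.45)
s=r.read_state();print(s["contact_force"],s["wrist_torque"])
E
```

```text
shift/400 [-0.001   0.0017  0.0166] mm [-0.4  0.7  6.6] tcp [ 443.3 -424.    65.2] t 21.68
tool y deg 87.4 x deg 177.4 j6 -2.3810773237058545
twist deg -0.05 /60: -0.0008
[-0.557831   -0.03303664 -4.56048186] [ 0.01904248 -0.03275091  0.00145687]
```

>>> {"fn": "move_arm", "kwargs": {
  "linear": [
    [-0.001,0.0015,0.002],
    [-0.001,0.0015,0.004],
    [-0.001,0.0015,0.006],
    [-0.001,0.0015,0.008],
    [-0.001,0.0015,0.01],
    [-0.001,0.0015,0.012],
    [-0.001,0.0015,0.012]
  ],
  "twist": [0,0,0,0,0,0,0]
}}

```text
time_s: 22.27
eef_pos: [443.6, -423.3, 60.2]
orientation: [0.023, 1.0, 0.0, -0.0]
contact_force: [-0.1, 0.5, -3.0]
finger_gap: 39.1
gripper_force: 61.5
```

>>> {"fn": "move_arm", "kwargs": {
  "linear": [
    [0,0,0.001],
    [0,0,0.002],
    [0,0,0.0025],
    [0,0,0.0025]
  ],
  "twist": [0,0,0,0]
}}

```text
time_s: 22.6
eef_pos: [443.7, -423.4, 59.5]
orientation: [0.023, 1.0, 0.0, 0.0]
contact_force: [0.8, -0.6, -4.7]
finger_gap: 39.7
gripper_force: 61.5
```

```bash
python3 - <<'E'
from h import *
go([443.7,-423.3,58.6],87.45)
s=r.read_state();print(s["contact_force"],s["wrist_torque"])
E
```

```text
shift/400 [0.0001 0.0003 0.0023] mm [0.  0.1 0.9] tcp [ 443.7 -423.4   59.5] t 22.6
tool y deg 87.4 x deg 177.4 j6 -2.379855064670946
twist deg -0.05 /60: -0.0009
[ 0.82616739 -0.62325649 -4.72117389] [ 0.04214483 -0.02729487  0.01979616]
```

>>> {"fn": "move_arm", "kwargs": {
  "linear": [
    [0,0,0.001],
    [0,0,0.002],
    [0,0,0.0025],
    [0,0,0.0025]
  ],
  "twist": [0,0,0,0]
}}

```text
time_s: 22.93
eef_pos: [443.8, -423.5, 59.4]
orientation: [0.023, 1.0, -0.0, 0.0]
contact_force: [-1.9, 2.1, 1.0]
finger_gap: 39.4
gripper_force: 62.0
```

>>> {"fn": "move_arm", "kwargs": {
  "linear": [
    [0,0,0.001],
    [0,0,0.0015],
    [0,0,0.0015]
  ],
  "twist": [0,0,0]
}}

```text
time_s: 23.18
eef_pos: [443.8, -423.5, 59.3]
orientation: [0.023, 1.0, -0.0, 0.0]
contact_force: [-2.6, 4.0, 6.1]
finger_gap: 39.1
gripper_force: 62.7
```

Contact force confirms it is seated. Release and rise.

>>> {"fn": "move_arm", "kwargs": {
  "linear": [
    [0,0,-0.001],
    [0,0,-0.001],
    [0,0,-0.001],
    [0,0,-0.001],
    [0,0,-0.001],
    [0,0,-0.001]
  ],
  "twist": [0,0,0,0,0,0],
  "claw": 0.7
}}

```text
time_s: 23.68
eef_pos: [443.8, -423.5, 58.2]
orientation: [0.023, 1.0, -0.0, 0.0]
contact_force: [0.2, -0.2, 0.6]
finger_gap: 59.7
gripper_force: 0.0
```

>>> {"fn": "move_arm", "kwargs": {
  "linear": [
    [0,0,-0.01],
    [0,0,-0.04],
    [0,0,-0.09],
    [0,0,-0.16],
    [0,0,-0.23],
    [0,0,-0.3],
    [0,0,-0.36],
    [0,0,-0.38]
  ],
  "twist": [0,0,0,0,0,0,0,0]
}}

```text
time_s: 24.35
eef_pos: [445.1, -425.0, 217.2]
orientation: [0.023, 1.0, -0.004, 0.004]
contact_force: [0.2, -0.1, 0.7]
finger_gap: 59.9
gripper_force: 0.0
```

```bash
python3 - <<'E'
from h import *
s=r.read_state();im,c=shot("wrist","w_s1");np.savez("pics/w_s1.npz",im=im,p=s["eef_pos"],q=s["orientation"])
print("expected ends px",proj(c,[[443.3-80,-423.4+3.5,70.6],[443.3+80,-423.4-3.5,70.6],[443.3,-423.4,90.6]]).round())
g=im.min(2)
for t in(150,200):
  for b in blobs((g>t).astype(np.uint8)*255,100):
    print(t,"white",b.mean(0).round(),b.min(0),b.max(0),rect(c,b,76))
go([575,149,200],54.7)
E
```

```text
expected ends px [[261.  83.]
 [260. 245.]
 [260. 176.]]
150 white [317. 314.] [295 297] [332 335] [ 608.1 -363.4   44.    38.8   51.4]
150 white [131. 262.] [105 250] [150 276] [ 539.  -564.4   47.1   29.7  -77.7]
150 white [152. 235.] [130 224] [168 249] [ 509.1 -537.    37.8   26.9  -75.6]
150 white [261. 227.] [252 206] [270 249] [ 501.2 -425.2   47.3   18.1   -2.9]
150 white [298. 134.] [226  82] [381 193] [ 415.2 -385.   138.   101.4   87.2]
150 white [465.  96.] [412  46] [511 148] [ 383.1 -242.6  119.9   29.4   53. ]
200 white [318. 311.] [305 298] [331 324] [ 604.4 -368.    34.8   26.    16.6]
200 white [131. 263.] [105 252] [148 276] [ 540.2 -565.7   44.2   27.1  -78.4]
200 white [161. 236.] [153 226] [166 249] [ 507.6 -528.    25.7   12.3    2.7]
200 white [261. 227.] [252 206] [270 249] [ 501.1 -425.5   47.3   17.5   -3.5]
200 white [306. 141.] [247  82] [378 193] [ 414.9 -375.   121.4   96.8   84.8]
200 white [465.  96.] [412  47] [511 147] [ 381.6 -241.3  119.1   28.4   50.7]
shift/400 [-0.259   1.4485  0.033 ] mm [-103.6  579.4   13.2] tcp [ 445.1 -425.   216.8] t 24.4
tool y deg 87.4 x deg 177.4 j6 -2.37986900604594
twist deg 32.7 /60: 0.545
```

>>> {"fn": "move_arm", "kwargs": {
  "linear": [
    [-0.131,0.722,0],
    [-0.131,0.722,0],
    [-0.131,0.722,0],
    [-0.131,0.722,0],
    [-0.131,0.722,0],
    [-0.131,0.722,0],
    [-0.131,0.722,0],
    [-0.131,0.722,0]
  ],
  "twist": [0,0,0,0,0,0,0,0],
  "claw": 1
}}

```text
time_s: 25.07
eef_pos: [509.6, -130.3, 209.0]
orientation: [0.019, 1.0, 0.003, -0.001]
contact_force: [-1.3, -0.1, -0.2]
finger_gap: 85.4
gripper_force: 0.0
```

>>> {"fn": "move_arm", "kwargs": {
  "linear": [
    [-0.131,0.722,0],
    [-0.131,0.722,0],
    [-0.131,0.722,0],
    [-0.131,0.722,0],
    [-0.131,0.722,0],
    [-0.131,0.722,0],
    [-0.131,0.722,0],
    [-0.131,0.722,0]
  ],
  "twist": [0.07,0.14,0.21,0.28,0.35,0.42,0.49,0.545]
}}

```text
time_s: 25.73
eef_pos: [574.3, 155.4, 208.0]
orientation: [0.301, 0.954, 0.001, -0.002]
contact_force: [-0.4, -0.9, -0.7]
finger_gap: 85.1
gripper_force: 0.0
```

>>> {"fn": "move_arm", "kwargs": {
  "linear": [
    [0,0,0],
    [0,0,0],
    [0,0,0],
    [0,0,0]
  ],
  "twist": [0,0,0,0]
}}

```text
time_s: 26.07
eef_pos: [574.5, 147.2, 210.0]
orientation: [0.304, 0.953, -0.0, -0.0]
contact_force: [-0.2, -0.5, -0.0]
finger_gap: 85.2
gripper_force: 0.0
```

```bash
python3 - <<'E'
from h import *
s=r.read_state();im,c=shot("wrist","w_o2");np.savez("pics/w_o2.npz",im=im,p=s["eef_pos"],q=s["orientation"])
print(s["qvel"].round(3))
g=im.min(2);RANGES["orange"]=((8,110,90),(24,255,255))
def app(b,zs,n):
    for z in zs:print(n,z,rect(c,b,z),end=" ")
    bx=cv2.boxPoints(cv2.minAreaRect(b.astype(np.float32)));print(bx.round(1).tolist())
for b in blobs((g>165).astype(np.uint8)*255,150):
    if abs(b.mean(0)[0]-258)<50 and b.mean(0)[1]<280:app(b,(20,30,36),"white")
for b in blobs(mask(im,"orange"),150):app(b,(40,),"orange")
go([575,149,8],54.7)
print(proj(c,[[575,149,20]]))
col=int(proj(c,[[575,149,30]])[0][0]);print(col,[(i,int(im[i,col,0]),int(im[i,col,2])) for i in range(70,250) if abs(int(im[i,col,2])-int(im[i-1,col,2]))>35 or abs(int(im[i,col,0])-int(im[i-1,col,0]))>35]);print(c[2])
E
```

```text
[-0.001 -0.005 -0.004 -0.     0.002  0.005]
white 20 [624.5 114.   48.5  19.7 -35.7] white 30 [621.1 116.3  47.1  19.1 -35.7] white 36 [619.1 117.6  46.2  18.8 -35.7] [[251.0, 194.0], [268.0, 194.0], [268.0, 233.0], [251.0, 233.0]]
white 20 [530.8 180.7  53.1  31.4 -36. ] white 30 [530.3 181.   51.5  30.4 -36. ] white 36 [529.9 181.2  50.5  29.9 -36. ] [[245.0, 85.0], [275.0, 85.0], [275.0, 137.0], [245.0, 137.0]]
orange 40 [572.6 150.1  62.4  39.7 -35.3] [[240.0, 134.0], [279.0, 134.0], [279.0, 193.0], [240.0, 193.0]]
shift/400 [0.0017 0.0042 0.5057] mm [  0.7   1.7 202.3] tcp [574.6 147.3 210.3] t 26.12
tool y deg 54.61 x deg 144.61 j6 -0.7976786694328781
twist deg -0.09 /60: -0.0015
[[259.63419899 162.5305103 ]]
259 [(85, 186, 193), (86, 255, 255), (138, 249, 68), (139, 255, 113), (193, 255, 120), (194, 252, 255), (234, 138, 142)]
[512.10737562 190.72694708 353.75812201]
```

>>> {"fn": "move_arm", "kwargs": {
  "linear": [
    [0.003,0.0035,0.07],
    [0.003,0.0035,0.15],
    [0.003,0.0035,0.23],
    [0.003,0.0035,0.31],
    [0.003,0.0035,0.38],
    [0.003,0.0035,0.43],
    [0.003,0.0035,0.46],
    [0.003,0.0035,0.475]
  ],
  "twist": [0,0,0,0,0,0,0,0]
}}

```text
time_s: 26.78
eef_pos: [573.2, 149.5, 18.2]
orientation: [0.304, 0.953, -0.001, -0.002]
contact_force: [0.0, 0.4, -0.5]
finger_gap: 85.2
gripper_force: 0.0
```

>>> {"fn": "move_arm", "kwargs": {
  "linear": [
    [0,0,0.005],
    [0,0,0.01],
    [0,0,0.015],
    [0,0,0.02],
    [0,0,0.025],
    [0,0,0.03],
    [0,0,0.03],
    [0,0,0.03]
  ],
  "twist": [0,0,0,0,0,0,0,0]
}}

```text
time_s: 27.45
eef_pos: [574.4, 150.7, 8.3]
orientation: [0.303, 0.953, 0.0, -0.0]
contact_force: [-0.4, 0.3, -0.8]
finger_gap: 85.4
gripper_force: 0.0
```

```bash
python3 - <<'E'
from h import *
go([574.4,149.1,8],54.5)
E
```

```text
shift/400 [-0.0023 -0.0033  0.0008] mm [-0.9 -1.3  0.3] tcp [574.4 150.7   8.3] t 27.45
tool y deg 54.71 x deg 144.71 j6 -0.7937207019954903
twist deg 0.21 /60: 0.0034
```

>>> {"fn": "move_arm", "kwargs": {
  "linear": [
    [-0.002,-0.003,0],
    [-0.002,-0.003,0],
    [-0.002,-0.003,0]
  ],
  "twist": [0.003,0.003,0.003]
}}

```text
time_s: 27.7
eef_pos: [574.5, 149.1, 8.4]
orientation: [0.305, 0.952, 0.0, 0.0]
contact_force: [-0.3, 0.2, 0.1]
finger_gap: 85.3
gripper_force: 0.0
```

>>> {"fn": "move_arm", "kwargs": {
  "linear": [
    [0,0,0],
    [0,0,0],
    [0,0,0],
    [0,0,0],
    [0,0,0],
    [0,0,0],
    [0,0,0],
    [0,0,0]
  ],
  "twist": [0,0,0,0,0,0,0,0],
  "claw": 0
}}

```text
time_s: 28.37
eef_pos: [574.8, 149.4, 8.6]
orientation: [0.305, 0.952, 0.0, 0.0]
contact_force: [1.3, 0.1, 0.5]
finger_gap: 39.0
gripper_force: 62.4
```

>>> {"fn": "move_arm", "kwargs": {
  "linear": [
    [0,0,-0.003],
    [0,0,-0.01],
    [0,0,-0.03],
    [0,0,-0.07],
    [0,0,-0.13],
    [0,0,-0.19],
    [0,0,-0.24],
    [0,0,-0.26]
  ],
  "twist": [0,0,0,0,0,0,0,0]
}}

```text
time_s: 29.03
eef_pos: [575.9, 149.3, 116.3]
orientation: [0.305, 0.952, 0.001, 0.002]
contact_force: [-0.4, 0.5, -3.4]
finger_gap: 39.1
gripper_force: 61.8
```

>>> {"fn": "move_arm", "kwargs": {
  "linear": [
    [0,0,-0.03],
    [0,0,-0.06],
    [0,0,-0.08],
    [0,0,-0.09],
    [0,0,-0.09]
  ],
  "twist": [0,0,0,0,0]
}}

```text
time_s: 29.45
eef_pos: [574.8, 149.3, 149.2]
orientation: [0.305, 0.952, 0.0, 0.001]
contact_force: [1.2, 0.0, -3.5]
finger_gap: 39.5
gripper_force: 61.8
```

```bash
python3 - <<'E'
from h import *
go([447.3,-333.3,150],87.45)
E
```

```text
shift/400 [-0.4405 -1.1675 -0.0028] mm [-176.2 -467.    -1.1] tcp [574.8 149.3 149.2] t 29.45
tool y deg 54.52 x deg 144.52 j6 -0.7930215440440753
twist deg -32.93 /60: -0.5488
```

>>> {"fn": "move_arm", "kwargs": {
  "linear": [
    [-0.01,-0.026,0],
    [-0.03,-0.08,0],
    [-0.06,-0.16,0],
    [-0.093,-0.247,0],
    [-0.126,-0.334,0],
    [-0.16,-0.42,0],
    [-0.193,-0.507,0],
    [-0.226,-0.594,0]
  ],
  "twist": [0,0,0,0,0,0,0,0]
}}

```text
time_s: 30.12
eef_pos: [508.2, -98.7, 147.1]
orientation: [0.305, 0.952, -0.0, -0.001]
contact_force: [0.7, -0.5, -4.9]
finger_gap: 39.2
gripper_force: 61.7
```

>>> {"fn": "move_arm", "kwargs": {
  "linear": [
    [-0.033,-0.087,0],
    [-0.066,-0.174,0],
    [-0.1,-0.26,0],
    [-0.13,-0.347,0],
    [-0.163,-0.43,0],
    [-0.19,-0.5,0],
    [-0.207,-0.55,0],
    [-0.214,-0.573,0]
  ],
  "twist": [-0.05,-0.13,-0.22,-0.31,-0.4,-0.48,-0.53,-0.549]
}}

```text
time_s: 30.78
eef_pos: [444.2, -336.3, 146.8]
orientation: [0.023, 1.0, -0.0, -0.001]
contact_force: [0.1, 0.5, -5.3]
finger_gap: 39.4
gripper_force: 61.7
```

>>> {"fn": "move_arm", "kwargs": {
  "linear": [
    [0,0,0.02],
    [0,0,0.03],
    [0,0,0.03],
    [0,0,0.03],
    [0,0,0.03]
  ],
  "twist": [0,0,0,0,0]
}}

```text
time_s: 31.2
eef_pos: [447.0, -332.0, 136.0]
orientation: [0.021, 1.0, 0.0, -0.0]
contact_force: [0.7, -0.4, -4.1]
finger_gap: 39.1
gripper_force: 61.9
```

```bash
python3 - <<'E'
from h import *
go([447.5,-333.4,59.1],87.45)
s=r.read_state();print(s["contact_force"])
E
```

```text
shift/400 [-0.0014 -0.0037  0.1922] mm [-0.6 -1.5 76.9] tcp [ 447. -332.  136.] t 31.2
tool y deg 87.54 x deg 177.54 j6 -2.268620762740392
twist deg 0.09 /60: 0.0015
[ 0.659897   -0.44890154 -4.0504139 ]
```

>>> {"fn": "move_arm", "kwargs": {
  "linear": [
    [-0.001,-0.003,0.01],
    [-0.001,-0.003,0.035],
    [-0.001,-0.003,0.07],
    [-0.001,-0.003,0.105],
    [-0.001,-0.003,0.135],
    [-0.001,-0.003,0.155],
    [-0.001,-0.003,0.163],
    [-0.001,-0.003,0.166]
  ],
  "twist": [0.0015,0.0015,0.0015,0.0015,0.0015,0.0015,0.0015,0.0015]
}}

```text
time_s: 31.87
eef_pos: [446.8, -333.8, 68.8]
orientation: [0.023, 1.0, 0.001, -0.001]
contact_force: [1.0, -0.1, -3.0]
finger_gap: 39.8
gripper_force: 61.9
```

>>> {"fn": "move_arm", "kwargs": {
  "linear": [
    [0,0,0.001],
    [0,0,0.003],
    [0,0,0.005],
    [0,0,0.007],
    [0,0,0.009],
    [0,0,0.011],
    [0,0,0.011],
    [0,0,0.011]
  ],
  "twist": [0,0,0,0,0,0,0,0]
}}

```text
time_s: 32.53
eef_pos: [447.1, -334.3, 65.4]
orientation: [0.023, 1.0, 0.0, -0.0]
contact_force: [0.6, -0.1, -4.1]
finger_gap: 39.5
gripper_force: 61.9
```

```bash
python3 - <<'E'
from h import *
go([447.5,-333.3,59.1],87.45)
s=r.read_state();print(s["contact_force"],s["wrist_torque"])
E
```

```text
shift/400 [-0.0009  0.0025  0.0158] mm [-0.4  1.   6.3] tcp [ 447.1 -334.3   65.4] t 32.53
tool y deg 87.37 x deg 177.37 j6 -2.268479309987855
twist deg -0.08 /60: -0.0014
[ 0.56149819 -0.05878147 -4.06588   ] [-0.05977649 -0.03631309 -0.00366734]
```

>>> {"fn": "move_arm", "kwargs": {
  "linear": [
    [-0.001,0.0025,0.002],
    [-0.001,0.0025,0.004],
    [-0.001,0.0025,0.006],
    [-0.001,0.0025,0.008],
    [-0.001,0.0025,0.01],
    [-0.001,0.0025,0.012],
    [-0.001,0.0025,0.012]
  ],
  "twist": [0,0,0,0,0,0,0]
}}

```text
time_s: 33.12
eef_pos: [447.5, -333.2, 60.4]
orientation: [0.023, 1.0, 0.0, -0.0]
contact_force: [0.3, 0.5, -3.9]
finger_gap: 39.1
gripper_force: 61.9
```

>>> {"fn": "move_arm", "kwargs": {
  "linear": [
    [0,0,0.001],
    [0,0,0.002],
    [0,0,0.0025],
    [0,0,0.0025]
  ],
  "twist": [0,0,0,0]
}}

```text
time_s: 33.45
eef_pos: [447.6, -333.3, 59.8]
orientation: [0.023, 1.0, 0.0, 0.0]
contact_force: [1.2, -0.6, -4.0]
finger_gap: 39.5
gripper_force: 61.8
```

>>> {"fn": "move_arm", "kwargs": {
  "linear": [
    [0,0,0.001],
    [0,0,0.0015],
    [0,0,0.0015]
  ],
  "twist": [0,0,0]
}}

```text
time_s: 33.7
eef_pos: [447.7, -333.3, 59.7]
orientation: [0.023, 1.0, -0.0, 0.0]
contact_force: [-2.1, 2.2, -0.3]
finger_gap: 39.1
gripper_force: 62.2
```

One more small press, then release partway and rise.

>>> {"fn": "move_arm", "kwargs": {
  "linear": [
    [0,0,0.001],
    [0,0,0.002],
    [0,0,0.002]
  ],
  "twist": [0,0,0]
}}

```text
time_s: 33.95
eef_pos: [447.7, -333.3, 59.6]
orientation: [0.023, 1.0, -0.0, 0.0]
contact_force: [-2.1, 2.0, 5.6]
finger_gap: 39.4
gripper_force: 63.1
```

>>> {"fn": "move_arm", "kwargs": {
  "linear": [
    [0,0,-0.001],
    [0,0,-0.001],
    [0,0,-0.001],
    [0,0,-0.001],
    [0,0,-0.001],
    [0,0,-0.001]
  ],
  "twist": [0,0,0,0,0,0],
  "claw": 0.7
}}

```text
time_s: 34.45
eef_pos: [447.6, -333.4, 58.6]
orientation: [0.023, 1.0, -0.0, 0.0]
contact_force: [0.2, 0.3, 0.3]
finger_gap: 59.7
gripper_force: 0.0
```

>>> {"fn": "move_arm", "kwargs": {
  "linear": [
    [0,0,-0.01],
    [0,0,-0.04],
    [0,0,-0.09],
    [0,0,-0.16],
    [0,0,-0.23],
    [0,0,-0.3],
    [0,0,-0.36],
    [0,0,-0.38]
  ],
  "twist": [0,0,0,0,0,0,0,0]
}}

```text
time_s: 35.12
eef_pos: [449.2, -334.7, 217.2]
orientation: [0.023, 1.0, -0.003, 0.004]
contact_force: [0.2, -0.0, 0.4]
finger_gap: 59.8
gripper_force: 0.0
```

>>> {"fn": "move_arm", "kwargs": {
  "linear": [
    [0,0,0],
    [0,0,0],
    [0,0,0],
    [0,0,0]
  ],
  "twist": [0,0,0,0]
}}

```text
time_s: 35.45
eef_pos: [446.8, -332.6, 208.1]
orientation: [0.023, 1.0, 0.002, -0.002]
contact_force: [0.6, -1.1, 0.3]
finger_gap: 59.9
gripper_force: 0.0
```

```bash
python3 - <<'E'
from h import *
s=r.read_state();im,c=shot("wrist","w_s2")
RANGES["orange"]=((8,110,90),(20,255,255))
g=im.min(2)
for b in blobs((g>190).astype(np.uint8)*255,100):
    if b.mean(0)[1]<290:print("white",b.mean(0).round(),b.min(0),b.max(0),rect(c,b,78))
for b in blobs(mask(im,"orange"),100):print("orange",b.mean(0).round(),b.min(0),b.max(0),rect(c,b,90.6))
m=(im.max(2)<100).astype(np.uint8)*255;m[260:]=0
for b in blobs(m,200):print("dark",b.mean(0).round(),b.min(0),b.max(0),rect(c,b,90.6))
for n,cx,cy in(("orange",447.4,-333.3),("black",443.4,-423.4)):print(n,proj(c,[[cx-79.9,cy+3.5,80],[cx+79.9,cy-3.5,80],[cx-30,cy+1,90.6],[cx+30,cy-1,90.6]]).round().tolist())
print(s["contact_force"],s["finger_gap"])
im,c=shot("top","t_3")
RANGES["green"]=((45,120,90),(75,255,255))
for b in blobs(mask(im,"green"),60):print("green",rect(c,b,120))
for b in blobs(mask(im,"orange"),40):print("orange top",b.mean(0).round(),rect(c,b,90.6))
E
```

```text
white [ 30. 283.] [  0 262] [ 49 316] [ 548.7 -563.8   63.3   38.6   31.1]
white [ 75. 259.] [ 62 233] [ 86 287] [ 522.8 -518.4   60.3   13.     0.6]
white [257. 236.] [248 215] [266 259] [ 506.  -335.5   47.    17.7   -3.1]
white [164. 232.] [154 214] [174 254] [ 498.5 -424.5   42.6   18.1   -3.5]
white [208. 178.] [185 154] [233 196] [ 441.7 -376.5   43.2   39.5   87.2]
white [270. 139.] [241  88] [293 198] [ 417.1 -322.8   97.7   45.7   -2.6]
white [150. 113.] [133  87] [169 146] [ 388.  -419.4   49.7   30.6   -2.6]
white [382. 103.] [323  51] [440 152] [ 382.6 -225.7  117.8   28.9   51.5]
orange [138. 217.] [122 209] [153 221] [ 472.  -442.9   28.3   11.1   89.7]
orange [245. 197.] [175 144] [297 240] [ 466.1 -342.   109.1   85.6  -45.4]
dark [325. 249.] [318 235] [335 259] [ 512.8 -270.8   25.8   16.1    0.7]
dark [190. 249.] [179 235] [197 259] [ 506.6 -400.8   24.9   17.4   -2.7]
dark [  9. 240.] [  0 216] [ 20 259] [ 489.4 -564.1   43.6   14.2   -2.3]
dark [ 46. 221.] [  0 179] [ 94 259] [ 473.9 -526.2   78.1   77.1   -2.8]
dark [209.  57.] [136   0] [264  97] [ 338.5 -373.6  101.7   68.9   87.4]
dark [117. 107.] [40  0] [186 213] [ 389.  -451.3  172.7  109.3    5.2]
orange [[256.0, 87.0], [257.0, 258.0], [256.0, 149.0], [257.0, 215.0]]
black [[148.0, 87.0], [165.0, 258.0], [150.0, 149.0], [157.0, 215.0]]
[ 0.61960624 -1.08746392  0.30751531] 59.892563327694766
green [457.2 360.4 128.6  70.6  -6.3]
orange top [374. 245.] [ 449.  -327.4   55.4   44.9   -1.7]
orange top [56. 66.] [927.9 497.6 242.9  48.6  89.1]
orange top [508.  93.] [ 852.4 -723.1  212.9   55.5  -10.8]
orange top [ 8. 31.] [1057.3  650.2   56.5   30.5   89.5]
orange top [393.  22.] [1055.9 -472.   648.1   31.3   90. ]
```

```bash
python3 - <<'E'
from h import *
im=cv2.imread("pics/w_s2.png").min(2).astype(int)
def prof(p0,p1):
    n=int(np.hypot(*(np.array(p1)-p0)));P=np.linspace(p0,p1,n+1)
    v=[im[int(round(y)),int(round(x))] for x,y in P];return [(int(P[i][1]),v[i-1],v[i]) for i in range(1,n+1) if abs(v[i]-v[i-1])>30]
print("black",prof((147,75),(166,270)));print("orange",prof((256,75),(257,270)))
for row in(100,130,225,245):
  for lo,hi in((125,190),(225,290)):
    w=np.where(im[row,lo:hi]>150)[0]+lo;print(row,w.min(),w.max(),end=" | ")
E
```

```text
black [(86, np.int64(71), np.int64(136)), (87, np.int64(136), np.int64(255)), (109, np.int64(255), np.int64(205)), (147, np.int64(215), np.int64(174)), (148, np.int64(174), np.int64(28)), (213, np.int64(34), np.int64(142)), (214, np.int64(142), np.int64(255)), (248, np.int64(255), np.int64(108)), (249, np.int64(108), np.int64(17)), (261, np.int64(42), np.int64(74))]
orange [(88, np.int64(107), np.int64(214)), (89, np.int64(214), np.int64(255)), (147, np.int64(255), np.int64(204)), (149, np.int64(188), np.int64(84)), (214, np.int64(87), np.int64(120)), (215, np.int64(120), np.int64(251)), (259, np.int64(255), np.int64(192)), (260, np.int64(192), np.int64(117))]
100 134 189 | 100 225 289 | 130 137 168 | 130 240 280 | 225 154 174 | 225 248 266 | 245 156 168 | 245 247 266 |
```

Both axles match the predicted seated outlines. The black axle's thin end is only hidden by a finger in this view. Handing in.

```bash
python3 -c "
from plant import r
print(r.sign_off())"
```

```text
the job is handed in; nothing more can be done
None
```

The job is handed in at about 35.6 s of the 72 s allowed: the green case is stacked square on the blue pile (within about 1 mm and 0.1°), the black axle is in the right seat and the orange in the left, both thick end in blue; the last pictures match this, but sign-off gave no verdict.

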